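# Sweep ring cores through the tray gate into the parts drawer

### The job

Put the three green ring cores away: with the fingertips, sweep them over the grey sorting tray and out through the gate in its front rim, one after the other, so that each has dropped into the clear drawer before the next one follows. Only slide them, gently: do not pinch them or lift them. Leave the blue capacitor and the transformer on the tray, and the multimeter and screwdriver beside it, where they are.

Things in the scene. Friction and masses are not known exactly. Their poses are not given: they have to be found in the camera images.
- tray: grey sheet-steel sorting tray, fixed to the bench. Origin: on the bench under its middle; z up, x points to the front rim with the gate, y along that rim. Flat deck 55 mm above the origin, inside x from -110 to +110 mm, y from -165 to +165 mm; all round a rim 4 mm thick stands 18 mm above the deck
- gate (a point): middle of the gate, the only gap in the rim, at deck height, 112 mm ahead of the tray's origin along its x; axes as the tray. 36 mm wide, open at the top, between two rounded steel edges 8 mm thick
- lip (a point): middle of the line where the flat deck ends before the gate: 12 mm behind the gate, at deck height; axes as the tray. From here a steel lip 40 mm wide slopes down at 45 degrees through the gate and ends 22 mm farther on, over the drawer. A core whose centre is pushed some 5 mm past this line tips and slides down by itself
- drawer (a point): middle of the inner floor of the clear open drawer under the gate: 148 mm ahead of the tray's origin along its x, 4 mm above the bench; axes as the tray. The drawer is 80 mm (x) by 150 mm (y), walls 3 mm, rim 40 mm above the bench; the tray holds it fast
- core_a: one of three identical ring cores (toroids), bright green, loose, lying flat on the tray's deck: 27 mm outside diameter, 14 mm hole, 12 mm thick, about 20 g. Origin: centre of its underside; z is the ring's axis. Slides under a light push
- core_b: one of three identical ring cores (toroids), bright green, loose, lying flat on the tray's deck: 27 mm outside diameter, 14 mm hole, 12 mm thick, about 20 g. Origin: centre of its underside; z is the ring's axis. Slides under a light push
- core_c: one of three identical ring cores (toroids), bright green, loose, lying flat on the tray's deck: 27 mm outside diameter, 14 mm hole, 12 mm thick, about 20 g. Origin: centre of its underside; z is the ring's axis. Slides under a light push
- capacitor: blue round capacitor with a white stripe, loose, standing upright on the tray among the cores: 26 mm diameter, 41 mm high, 35 g. Origin: centre of its underside, z up its axis. Bystander
- transformer: small mains transformer, dark steel core and yellow bobbin, 46 x 40 x 28 mm high, 220 g, standing loose in the tray's rear left corner (-x, +y). Origin: centre of its underside. Bystander
- multimeter: yellow hand multimeter, 170 x 84 x 36 mm (x, y, z), lying loose on the bench to the left (+y) of the tray. Origin: centre of its underside. Bystander
- screwdriver: screwdriver with a red handle, 190 mm long along its x axis, lying loose on the bench to the right (-y) of the tray. Origin: under its middle. Bystander

How it is judged:
By the outcome, as a careful person would: the job done as asked, in the order asked, and still so for the second after the job is handed in, with the robot touching nothing.
It also fails if it takes over 61 s, if anything falls off the work surface, if the arm or the gripper's body presses on something with over 40 N, if the wrist force passes 120 N, or if a joint passes its speed limit or range.

### The arm

A 7-joint arm with a two-finger parallel gripper is mounted at the origin on the work surface. World frame = base frame: x ahead of the robot, y to its left, z up, the work surface at z = 0. Lengths are in m, angles in degrees, forces in N, time in s.
With the tool pointing down it reaches from about 0.425 to 0.825 m from the base axis. Payload 3.6 kg.
Tool frame: the origin (TCP) lies midway between the tips of the shut fingers; the grasp point (between the pads) lies ctrl.hold_point_z behind it (ctrl.hold_point_z is the distance from the TCP to the grasp point, in m); y points along the fingers, x is the direction in which the jaws open and shut, and the axes are right-handed (so a half turn about y gives the same grasp; the last joint's range is limited). The gripper opens to 85 mm and grips with 20 to 120 N. Pads are 22 mm wide; open, the fingers measure 114 mm over their backs; the gripper's body (76 mm by 85 mm) begins 54 mm behind the grasp point. The pads swing forward as they close: fully open they stand 13 mm farther back than shut.
Start: joints at [-71.075, 35.231, -0.722, 81.555, 0.464, 63.22, -2.315], TCP at [0.227, 0.609, 0.231] pointing down, gripper open.
Joint ranges: [-178.69, 178.69], [-17.37, 117.87], [-77.05, 75.6], [15.02, 138.74], [-78.02, 258.01], [0.78, 113.62], [-162.83, 162.83]. Speed limits (degrees/s): [159.86, 159.86, 180, 180, 180, 180, 180].

### API

Orientations are given as a 3x3 rotation matrix whose columns are the frame's x, y, z axes.
In Python, from rig import ctrl gives the robot as it stands.
- The arm moves only by the tool jog_arm, never from a script. Its argument "rows" is a list of rows, each a list of 5 numbers: the opening, from 0 (shut) to 1 (fully open), then the shift along the tool's x, y, z in units of 60 mm (1.0 is 60 mm), then the turn about the tool's y in units of 10 degrees (1.0 is 10 degrees). A call has 1 to 20 rows; each row shifts and turns the pose as measured when the row begins, along the tool's axes as they then stand; what a row does not reach is not made up. A row lasts 1/8 s, in which the tool goes at most 62.5 mm and 10.7 degrees, less where a joint would pass 70% of its speed; a pose out of reach is approached as far as the arm can. A call is refused whole if a number of a shift passes 1 or a number of a turn 1, either way. A call with a gripper value outside its range is refused whole. The fingers move at their own pace and stop on an object; the grip force is fixed at half the most. Time passes only in rows, so rows that do not move let the fingers close. It gives the time, the measured TCP pose, the force and the opening at its end, in the units of the state.
- ctrl.sense(): the state, without advancing time (a new reading comes with each control period).
- ctrl.camera(name): name is "side" or "top"; returns (picture, depth): 480x640x3 uint8, red, green, blue; 480x640 float32, m along the optical axis (not along the pixel's ray), 0 where there is no reading.
- ctrl.get_calibration(name): a dict with "mtx" (3x3 intrinsics, pixels), "k1" (the pictures are not rectified: a ray, as slopes to the right and down, at radius r is drawn at 1 + k1 r^2 times it, then the intrinsics apply), "xyz" and "attitude" of the camera in the world. Camera axes: x right, y down, z forward; pixel columns grow to the right and rows downward; lengths in m; the calibration is good to about 2 mm. A picture is of the moment at which its call begins. get_calibration takes no time and is no camera call.
- ctrl.hand_in(): hands the job in, once; it reports no verdict.
The state is a dict: "time_s": time; "joint_positions": joint angles; "joint_velocities": joint speeds; "joint_efforts": joint torques, N m; "eef_pos": TCP position; "orientation": TCP orientation; "contact_force": force on the tool from outside, world axes, zero at the start; "torque": the same for the moment, N m; "opening": finger opening in m.
Only numpy, scipy, OpenCV 4.12 (cv2) and the standard library are available. Lean on these libraries where they do the work, as an engineer would, in place of code of your own. Each camera call takes 0.05 s, during which the arm holds its last target.

## Working session

There is one attempt and no reset: what is moved stays moved. The work goes in short steps, Python scripts to look and compute and a tool call to move; the robot and the scene stay as the last step left them, time stands still between calls to the robot, and variables do not carry over. Pictures are saved under pics/ and viewed, and the job is handed in when it is done.

Besides the shell and the picture viewer there is one more tool, called as name(argument=value, ...) on one line, values as JSON. jog_arm: Moves the arm, as the interface text tells. Its arguments: {"type":"object","properties":{"rows":{"type":"array","items":{"type":"array","items":{"type":"number"}}}},"required":["rows"]}

```bash
ls; mkdir -p pics; python3 - <<'E'
from rig import ctrl
import cv2,numpy as np
s=ctrl.sense()
for k,v in s.items(): print(k,np.round(np.array(v),4).tolist())
print(ctrl.hold_point_z)
for n in("side","top"):
    p,d=ctrl.camera(n); cv2.imwrite(f"pics/{n}0.png",p[:,:,::-1]); np.save(f"{n}0.npy",p); np.save(f"{n}0d.npy",d)
    print(n,ctrl.get_calibration(n))
E
```

```text
pics
time_s 0.0
joint_positions [-71.0768, 35.2895, -0.7232, 81.6425, 0.4647, 63.2185, -2.3163]
joint_velocities [0.0471, 0.0732, -0.0089, -0.0349, 0.0192, -0.0665, -0.0086]
joint_efforts [0.0, -46.9217, 0.2596, -17.1036, 0.0101, 0.0095, -0.0]
eef_pos [0.2267, 0.6084, 0.2301]
orientation [[0.3492, -0.0009, -0.937], [0.937, -0.0024, 0.3492], [-0.0026, -1.0, -0.0]]
contact_force [0.2503, 0.3119, 0.5036]
torque [-0.0083, 0.0303, 0.0736]
opening 0.0853
0.0187
side {'mtx': array([[538.93631426,   0.        , 324.44107031],
       [  0.        , 538.93631426, 237.7422517 ],
       [  0.        ,   0.        ,   1.        ]]), 'k1': 0.026327617947097308, 'xyz': array([ 0.06697347, -0.78072238,  0.88884115]), 'attitude': array([[ 0.84465574, -0.33858616,  0.41462766],
       [-0.53486442, -0.56539717,  0.62789019],
       [ 0.02183438, -0.75212063, -0.65866366]])}
top {'mtx': array([[468.29502324,   0.        , 318.44787592],
       [  0.        , 468.29502324, 253.80713486],
       [  0.        ,   0.        ,   1.        ]]), 'k1': -0.08768260368221177, 'xyz': array([0.40684578, 0.01073965, 1.24690018]), 'attitude': array([[ 0.00604947, -0.99042618,  0.1379108 ],
       [-0.99995012, -0.0070875 , -0.007037  ],
       [ 0.00794707, -0.13786135, -0.99041965]])}
```

View pics/top0.png

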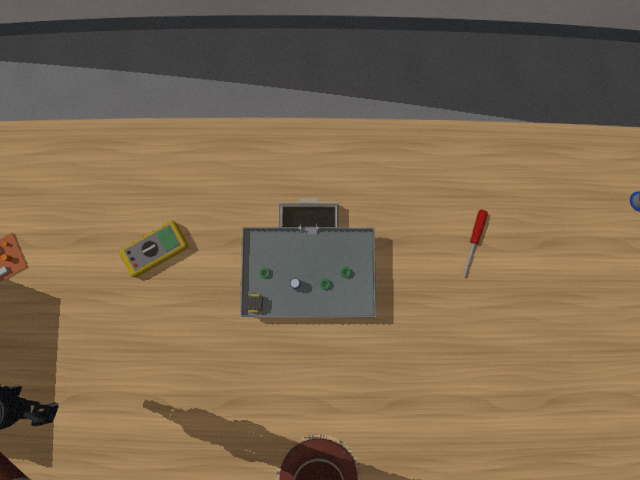

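View pics/side0.png

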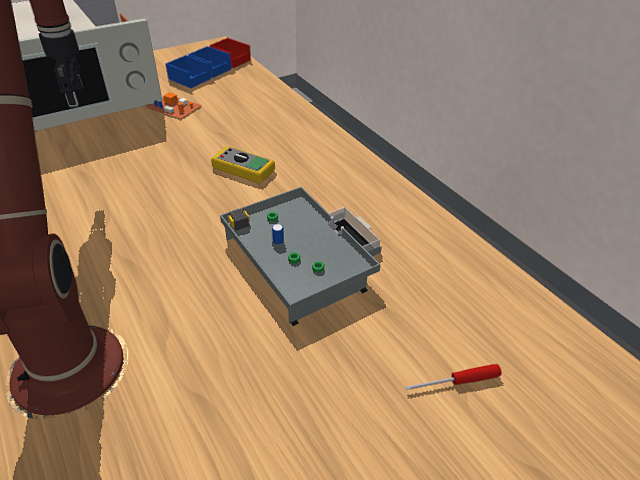

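```bash
cat > h.py <<'E'
import numpy as np,cv2
from rig import ctrl
def und(n,px):
    c=ctrl.get_calibration(n);K=c['mtx'];px=np.atleast_2d(np.array(px,float))
    return cv2.undistortPoints(px[:,None,:],K,np.array([c['k1'],0,0,0,0.])) [:,0,:],c
def ray(n,px,z):
    u,c=und(n,px); d=np.c_[u,np.ones(len(u))]@c['attitude'].T; o=c['xyz']
    return o+d*((z-o[2])/d[:,2])[:,None]
def proj(n,P):
    c=ctrl.get_calibration(n);P=np.atleast_2d(P)
    q=(P-c['xyz'])@c['attitude']; s=q[:,:2]/q[:,2:]
    r2=(s**2).sum(1,keepdims=True); s=s*(1+c['k1']*r2)
    return s@c['mtx'][:2,:2].T+c['mtx'][:2,2]
def blobs(p,kind):
    h=cv2.cvtColor(p,cv2.COLOR_RGB2HSV)
    lo,hi={'g':((50,120,50),(75,255,255)),'b':((108,120,50),(125,255,255)),'y':((22,120,60),(32,255,255)),'r':((0,200,90),(8,255,255))}[kind]
    m=cv2.inRange(h,lo,hi); n,l,st,ce=cv2.connectedComponentsWithStats(m)
    return [(ce[i],st[i]) for i in range(1,n) if st[i][4]>12],m
E
python3 - <<'E'
from h import *
for n,x0,x1,y0,y1 in(("top",230,390,190,330),("side",210,390,180,330)):
    p=np.load(f"{n}0.npy")
    c=cv2.resize(p[y0:y1,x0:x1],None,fx=4.2,fy=4.2,interpolation=cv2.INTER_CUBIC)[:600]
    cv2.imwrite(f"pics/{n}crop.png",c[:,:,::-1])
    for k in'gbyr':
        for ce,st in blobs(p,k)[0]: print(n,k,ce.round(1),st,ray(n,ce,0.067)[0].round(4))
E
```

```text
top g [345.5 271.9] [341 267  10  10  53] [ 0.5254 -0.0663  0.067 ]
top g [264.2 272.6] [260 268  10  10  48] [0.522  0.1393 0.067 ]
top g [324.7 284. ] [320 280  10   9  49] [ 0.4944 -0.0139  0.067 ]
top b [633.7 201. ] [630 192  10  19  67] [ 0.7225 -0.8554  0.067 ]
top y [154.9 251.1] [119 221  70  56 792] [0.5752 0.4223 0.067 ]
top y [254.6 294.8] [249 294  11   3  25] [0.4657 0.1624 0.067 ]
top y [253.2 310.8] [248 310  11   3  25] [0.4259 0.165  0.067 ]
top r [478.5 225.7] [471 210  16  33 259] [ 0.6479 -0.4136  0.067 ]
side g [260.2 162.3] [255 157  12  12  28] [0.6011 0.3583 0.067 ]
side g [272.  216.4] [267 212  11  10  90] [0.5176 0.134  0.067 ]
side g [293.7 257.5] [288 252  12  12 102] [ 0.4902 -0.0186  0.067 ]
side g [317.7 266.7] [312 261  12  12 106] [ 0.5205 -0.0707  0.067 ]
side b [198.2  66.5] [ 166   47   65   41 1682] [0.6938 1.0177 0.067 ]
side b [155.3 102.5] [154 100   4   6  14] [0.4718 0.8307 0.067 ]
side b [160.  104.2] [158 102   5   6  15] [0.4807 0.8126 0.067 ]
side b [277.8 236.1] [272 227  12  17 147] [0.4946 0.0632 0.067 ]
side y [242.7 168.5] [212 146  63  37 785] [0.5469 0.3552 0.067 ]
side y [247.1 215.4] [244 211   6  11  21] [0.4677 0.1681 0.067 ]
side y [231.  220.8] [228 215   7  12  50] [0.4259 0.1692 0.067 ]
side r [234.6  50.8] [210  38  40  30 537] [0.866  1.0816 0.067 ]
side r [477.  373.8] [452 364  49  20 567] [ 0.6213 -0.4538  0.067 ]
```

View pics/topcrop.png

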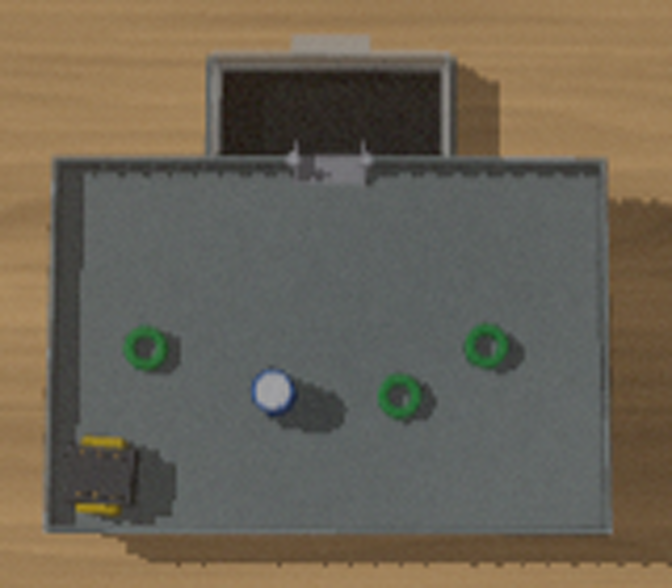

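View pics/sidecrop.png

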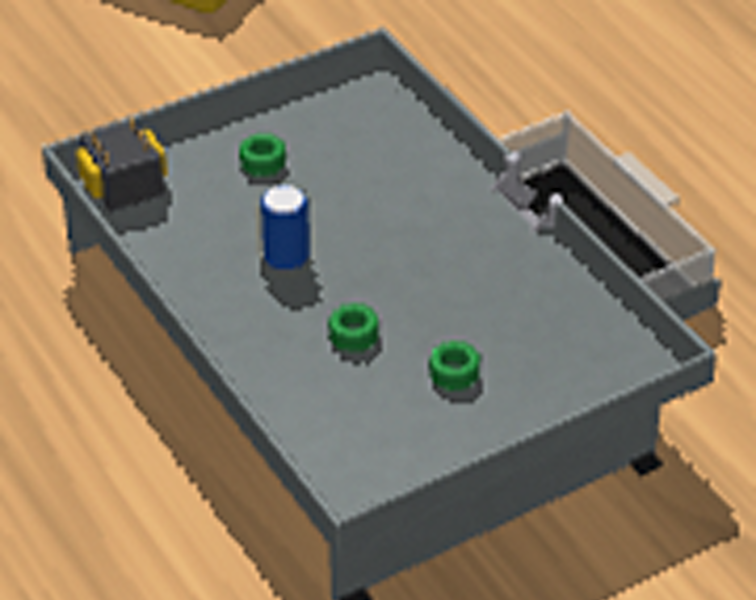

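```bash
cat > tray.py <<'E'
from h import *
from scipy.optimize import least_squares
s=4.2
T=np.array([(54,158),(607,158),(612,533),(46,532)])
S=np.array([(381,31),(713,352),(340,522),(45,150)])
T=(T+.5)/s-.5+[230,190]; S=(S+.5)/s-.5+[210,180]
for n,q in(("top",T),("side",S)):
    print(n,ray(n,q,.073)[:,:2].round(4).tolist())
local=np.array([(.114,.169),(.114,-.169),(-.114,-.169),(-.114,.169)])
W=np.r_[ray("top",T,.073)[:,:2],ray("side",S,.073)[:,:2]]
L=np.r_[local,local]
def fit(W,L):
    f=lambda p:(L@np.array([[np.cos(p[2]),-np.sin(p[2])],[np.sin(p[2]),np.cos(p[2])]]).T+p[:2]-W).ravel()
    r=least_squares(f,[.5,0,0]);print(r.x[:2].round(4),np.degrees(r.x[2]).round(2),(r.fun.reshape(-1,2)*1e3).round(1).tolist());return r.x
fit(W[:4],local);fit(W[4:],local);p=fit(W,L)
np.save("tray.npy",p)
R=np.array([[np.cos(p[2]),-np.sin(p[2])],[np.sin(p[2]),np.cos(p[2])]])
# gate posts: top crop tops approx (293,158),(367,158)
g=(np.array([(293,158),(367,158)])+.5)/s-.5+[230,190]
print("gateposts local",((ray("top",g,.073)[:,:2]-p[:2])@R).round(4).tolist())
for n in("top","side"):
    P=np.load(n+"0.npy")
    for ce,st in blobs(P,'g')[0]:
        if st[4]>45:
            w=ray(n,ce,.062)[0,:2]; print(n,w.round(4),((w-p[:2])@R*1e3).round(1))
c=(np.array([(272,388)])+.5)/s-.5+[230,190]; w=ray("top",c,.096)[0,:2];print("cap",w,((w-p[:2])@R*1e3).round(1))
c=(np.array([(285,199)])+.5)/s-.5+[210,180]; w=ray("side",c,.096)[0,:2];print("cap",w,((w-p[:2])@R*1e3).round(1))
for nm,q in(("gate",(.112,0)),("lip",(.1,0))): print(nm,R@q+p[:2])
E
python3 tray.py
```

```text
top [[0.6374, 0.1969], [0.6399, -0.1396], [0.4134, -0.1404], [0.4118, 0.1955]]
side [[0.6333, 0.1961], [0.638, -0.1367], [0.414, -0.1386], [0.4102, 0.1939]]
[0.5256 0.0281] 0.33 [[1.2, 0.8], [0.7, -0.6], [-0.8, -1.1], [-1.1, 0.9]]
[0.5239 0.0287] 0.67 [[2.6, 2.9], [1.8, -2.2], [-2.2, -3.0], [-2.3, 2.4]]
[0.5247 0.0284] 0.5 [[-0.2, 1.5], [0.3, 0.0], [-1.2, -1.2], [-2.5, 0.9], [4.0, 2.3], [2.2, -2.9], [-1.8, -3.0], [-0.9, 2.4]]
gateposts local [[0.1138, 0.0221], [0.1138, -0.0229]]
top [ 0.5259 -0.0666] [  0.3 -95. ]
top [0.5225 0.1398] [ -1.3 111.5]
top [ 0.4947 -0.014 ] [-30.4 -42.1]
side [0.5203 0.1396] [ -3.4 111.3]
side [ 0.4928 -0.0139] [-32.3 -42. ]
side [ 0.5232 -0.0664] [ -2.3 -94.7]
cap [0.49662491 0.06137074] [-27.8  33.2]
cap [0.49409109 0.06146441] [-30.4  33.4]
gate [0.63674451 0.02934717]
lip [0.62474497 0.02924232]
```

jog_arm(rows=[[0.19,-0.3,0,-0.25,0],[0.19,-0.6,0,-0.5,0],[0.19,-0.6,0,-0.5,0],[0.19,-0.6,0,-0.5,0],[0.19,-0.6,0,-0.5,0],[0.19,-0.6,0,-0.5,0],[0.19,-0.6,0,-0.5,0],[0.19,-0.6,0,-0.5,0],[0.19,-0.6,0,-0.5,0],[0.19,-0.6,0,-0.5,0],[0.19,-0.3,0,-0.25,0],[0.19,0,0,0,0]])

```text
time_s: 1.6
eef_pos: [0.3845, 0.1504, 0.2269]
orientation: [[0.35, -0.006, -0.937], [0.937, -0.009, 0.35], [-0.01, -1.0, 0.003]]
contact_force: [-0.1, 1.0, -0.2]
opening: 0.0161
```

```bash
cat > go.py <<'E'
# usage: go.py x y z [heading]
import sys,numpy as np
from rig import ctrl
s=ctrl.sense();p=np.array(s['eef_pos']);R=np.array(s['orientation'])
h=np.degrees(np.arctan2(-R[1,2],-R[0,2]))
print("t",round(s['time_s'],2),"pos",p.round(4),"heading",round(h,2),"open",round(s['opening'],4),"F",np.round(s['contact_force'],1),"j",np.round(s['joint_positions'],0).tolist())
if len(sys.argv)>3:
    t=np.array([float(a) for a in sys.argv[1:4]]); d=R.T@(t-p)/.06
    print("units",d.round(3))
if len(sys.argv)>4:
    print("turn units",round(-(float(sys.argv[4])-h)/10,2))
    th=np.radians(float(sys.argv[4])); u=np.array([np.cos(th),np.sin(th)]);v=np.array([-np.sin(th),np.cos(th)])
    d=(t-p)[:2]; print("after turn: tool z units",round(-(d@u)/.06,3),"tool x units",round(d@v/.06,3))
E
python3 go.py 0.451 -0.028 0.2 18
```

```text
t 1.6 pos [0.3845 0.1504 0.2269] heading -20.47 open 0.0161 F [-0.1  1.  -0.2] j [-28.0, 15.0, 4.0, 118.0, -1.0, 47.0, 46.0]
units [-2.393  0.467 -2.079]
turn units -3.85
after turn: tool z units -0.135 tool x units -3.17
```

jog_arm(rows=[[0.19,-0.4,0,-0.35,0],[0.19,-0.6,0,-0.5,0],[0.19,-0.6,0,-0.5,0],[0.19,-0.6,0.1,-0.5,0],[0.19,-0.2,0.1,-0.2,0],[0.19,0,0.1,0,-0.5],[0.19,0,0.1,0,-0.9],[0.19,0,0,0,-0.9],[0.19,0,0,0,-0.9],[0.19,0,0,0,-0.6],[0.19,0,0,0,0]])

```text
time_s: 2.98
eef_pos: [0.4527, -0.0133, 0.2004]
orientation: [[-0.348, -0.01, -0.938], [0.938, 0.001, -0.348], [0.004, -1.0, 0.009]]
contact_force: [0.0, -0.0, -0.7]
opening: 0.0163
```

```bash
python3 go.py 0.451 -0.028 0.07 18; python3 - <<'E'
from h import *
p,d=ctrl.camera("side"); cv2.imwrite("pics/side1.png",cv2.resize(p[100:330,150:410],None,fx=2.6,fy=2.6,interpolation=cv2.INTER_CUBIC)[:,:,::-1])
E
```

```text
t 2.98 pos [ 0.4527 -0.0133  0.2004] heading 20.34 open 0.0163 F [ 0.  -0.  -0.7] j [1.0, 21.0, -2.0, 115.0, 1.0, 45.0, 108.0]
units [-0.228  2.174  0.093]
turn units 0.23
after turn: tool z units 0.103 tool x units -0.223
```

View pics/side1.png

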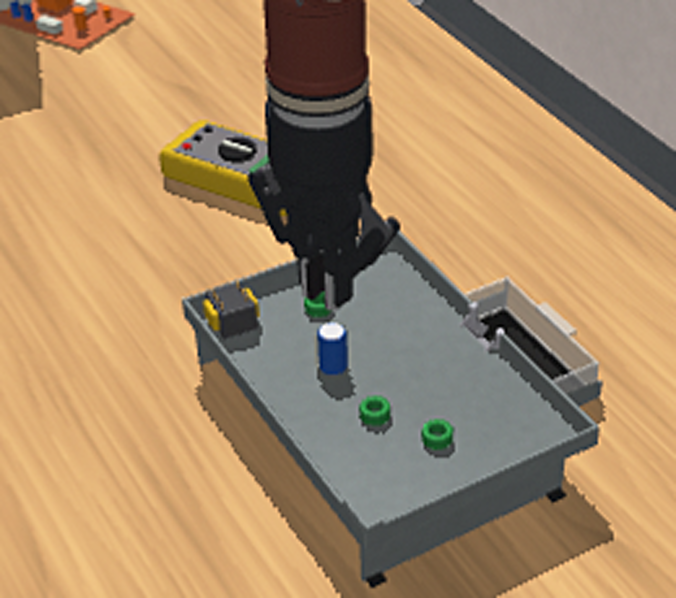

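jog_arm(rows=[[0.19,-0.23,0.2,0.1,0.23],[0.19,0,0.5,0,0],[0.19,0,0.6,0,0],[0.19,0,0.5,0,0],[0.19,0,0.25,0,0],[0.19,0,0.1,0,0],[0.19,0,0,0,0]])

```text
time_s: 3.9
eef_pos: [0.45, -0.0339, 0.0647]
orientation: [[-0.291, -0.011, -0.957], [0.957, -0.004, -0.291], [-0.001, -1.0, 0.011]]
contact_force: [-0.2, -0.2, 1.0]
opening: 0.0162
```

```bash
python3 go.py 0.451 -0.028 0.0585 18; python3 - <<'E'
from h import *
p,d=ctrl.camera("side"); cv2.imwrite("pics/side2.png",cv2.resize(p[180:330,210:390],None,fx=4,fy=4,interpolation=cv2.INTER_CUBIC)[:,:,::-1])
E
```

```text
t 3.9 pos [ 0.45   -0.0339  0.0647] heading 16.9 open 0.0162 F [-0.2 -0.2  1. ] j [2.0, 34.0, -1.0, 123.0, 1.0, 24.0, 107.0]
units [ 0.09   0.102 -0.045]
turn units -0.11
after turn: tool z units -0.046 tool x units 0.089
```

View pics/side2.png

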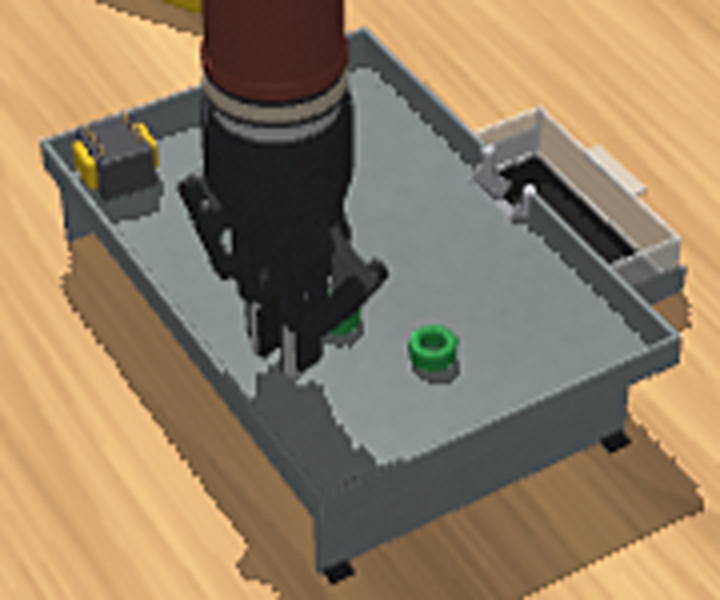

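jog_arm(rows=[[0.19,0.09,0.1,0,-0.1],[0.19,0,0,0,0],[0.19,0,0,-0.1,0],[0.19,0,0,-0.1,0],[0.19,0,0,-0.1,0],[0.19,0,0,-0.1,0],[0.19,0,0,-0.1,0],[0.19,0,0,-0.1,0],[0.19,0,0,0,0]])

```text
time_s: 5.08
eef_pos: [0.4874, -0.0163, 0.0601]
orientation: [[-0.309, -0.004, -0.951], [0.951, -0.004, -0.309], [-0.002, -1.0, 0.005]]
contact_force: [-0.0, 0.4, -0.2]
opening: 0.0164
```

```bash
python3 go.py 0.538 0 0.0585 18; cat > look.py <<'E'
import sys
from h import *
tag=sys.argv[1]; p0=np.load("tray.npy"); c,s=np.cos(p0[2]),np.sin(p0[2]); R=np.array([[c,-s],[s,c]])
for n,x0,x1,y0,y1 in(("top",230,390,190,330),("side",210,390,180,330)):
    P,d=ctrl.camera(n)
    for ce,st in blobs(P,'g')[0]:
        if 225<ce[0]<390 and 185<ce[1]<330:
            w=ray(n,ce,.062)[0,:2]; print(n,st[2:],w.round(4),"local",((w-p0[:2])@R*1e3).round(1))
    im=cv2.resize(P[y0:y1,x0:x1],None,fx=2.2,fy=2.2,interpolation=cv2.INTER_CUBIC)[:,:,::-1]
    cv2.imwrite(f"pics/{n}_{tag}.png",im) 
    if n=="top": a=im
h=max(a.shape[0],im.shape[0]); f=lambda q:cv2.copyMakeBorder(q,0,h-q.shape[0],0,0,cv2.BORDER_CONSTANT)
cv2.imwrite(f"pics/both_{tag}.png",np.hstack([f(a),f(im)]))
E
python3 look.py a
```

```text
t 5.08 pos [ 0.4874 -0.0163  0.0601] heading 17.98 open 0.0164 F [-0.   0.4 -0.2] j [-0.0, 36.0, -1.0, 118.0, 1.0, 26.0, 106.0]
units [-0.002  0.022 -0.886]
turn units -0.0
after turn: tool z units -0.886 tool x units -0.003
top [10 10 49] [0.5228 0.1397] local [ -1.  111.3]
side [ 6  5 13] [0.5191 0.1531] local [ -4.5 124.8]
side [ 4  7 20] [ 0.5121 -0.0191] local [-13.  -47.4]
side [ 12  12 106] [ 0.5232 -0.0662] local [ -2.3 -94.5]
```

View pics/both_a.png

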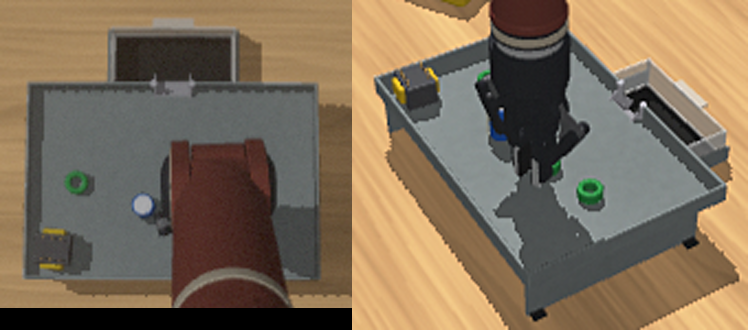

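jog_arm(rows=[[0.19,0,0.02,-0.1,0],[0.19,0,0,-0.1,0],[0.19,0,0,-0.1,0],[0.19,0,0,-0.1,0],[0.19,0,0,-0.1,0],[0.19,0,0,-0.1,0],[0.19,0,0,-0.1,0],[0.19,0,0,-0.1,0],[0.19,0,0,0,0]])

```text
time_s: 6.3
eef_pos: [0.5353, -0.0007, 0.0583]
orientation: [[-0.308, -0.006, -0.951], [0.951, -0.004, -0.308], [-0.002, -1.0, 0.007]]
contact_force: [-0.1, -0.6, 0.5]
opening: 0.0161
```

```bash
python3 go.py 0.604 0.025 0.0585 4; python3 look.py b
```

```text
t 6.3 pos [ 0.5353 -0.0007  0.0583] heading 17.95 open 0.0161 F [-0.1 -0.6  0.5] j [-2.0, 39.0, -0.0, 110.0, 1.0, 31.0, 105.0]
units [ 0.055 -0.012 -1.221]
turn units 1.39
after turn: tool z units -1.172 tool x units 0.348
top [10 10 47] [0.5226 0.1395] local [ -1.1 111.1]
top [ 5  8 17] [ 0.5272 -0.0743] local [   1.5 -102.7]
side [11 10 89] [0.5203 0.1398] local [ -3.5 111.4]
side [ 3  6 13] [ 0.5602 -0.0041] local [ 35.1 -32.7]
side [ 12  12 104] [ 0.5231 -0.0662] local [ -2.4 -94.6]
```

View pics/both_b.png

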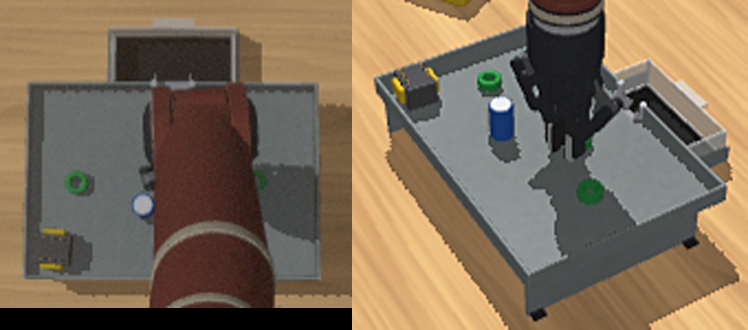

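jog_arm(rows=[[0.19,0,0,-0.1,0.1],[0.19,0.01,0,-0.1,0.1],[0.19,0.015,0,-0.1,0.1],[0.19,0.02,0,-0.1,0.1],[0.19,0.02,0,-0.1,0.1],[0.19,0.02,0,-0.1,0.1],[0.19,0,0,0,0]])

```text
time_s: 7.28
eef_pos: [0.5703, 0.0147, 0.0579]
orientation: [[-0.2, -0.007, -0.98], [0.98, -0.004, -0.2], [-0.003, -1.0, 0.007]]
contact_force: [-0.7, -0.7, -0.1]
opening: 0.0161
```

```bash
python3 go.py 0.608 0.026 0.0585 9; python3 look.py c;python3 - <<'E'
from h import *
p,d=ctrl.camera("side"); cv2.imwrite("pics/side_c2.png",cv2.resize(p[180:300,290:390],None,fx=5,fy=5,interpolation=cv2.INTER_CUBIC)[:,:,::-1])
E
```

```text
t 7.28 pos [0.5703 0.0147 0.0579] heading 11.52 open 0.0161 F [-0.7 -0.7 -0.1] j [-5.0, 41.0, 2.0, 104.0, -2.0, 35.0, 99.0]
units [ 0.059 -0.015 -0.653]
turn units 0.25
after turn: tool z units -0.65 tool x units 0.088
top [10 10 49] [0.5228 0.1392] local [ -1.  110.9]
top [ 8  5 14] [ 0.5328 -0.07  ] local [  7.2 -98.5]
top [ 9  6 19] [ 0.5202 -0.0623] local [ -5.3 -90.6]
side [11 10 89] [0.5203 0.1398] local [ -3.5 111.4]
side [ 4  8 24] [0.5954 0.011 ] local [ 70.5 -18. ]
side [ 12  12 104] [ 0.5233 -0.0663] local [ -2.2 -94.6]
```

View pics/side_c2.png

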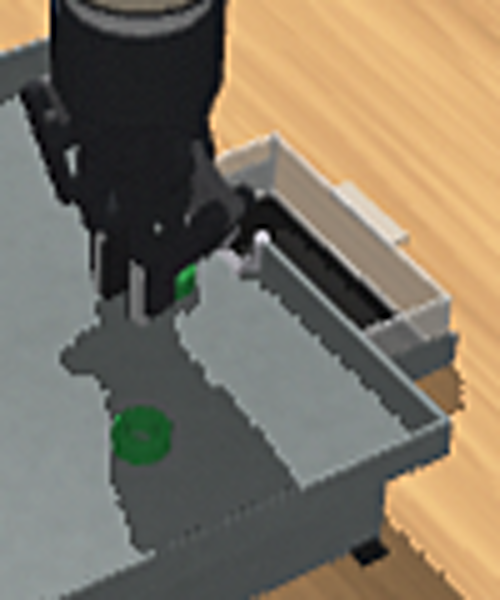

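jog_arm(rows=[[0.19,0.01,0,-0.1,0.05],[0.19,0.015,0,-0.1,0.05],[0.19,0.015,0,-0.1,0.05],[0.19,0.015,0,-0.1,0.05],[0.19,0.015,0,-0.1,0.05],[0.19,0.015,0,-0.1,0],[0.19,0,0,-0.05,0],[0.19,0,0,0,0]])

```text
time_s: 8.43
eef_pos: [0.6096, 0.0266, 0.0574]
orientation: [[-0.153, -0.008, -0.988], [0.988, -0.004, -0.153], [-0.003, -1.0, 0.009]]
contact_force: [0.4, -0.7, -0.1]
opening: 0.0166
```

```bash
python3 go.py 0.614 0.028 0.0585 9; python3 look.py d;python3 - <<'E'
from h import *
p,d=ctrl.camera("side"); cv2.imwrite("pics/side_d2.png",cv2.resize(p[180:300,290:390],None,fx=5,fy=5,interpolation=cv2.INTER_CUBIC)[:,:,::-1])
E
```

```text
t 8.43 pos [0.6096 0.0266 0.0574] heading 8.81 open 0.0166 F [ 0.4 -0.7 -0.1] j [-6.0, 44.0, 3.0, 98.0, -2.0, 39.0, 96.0]
units [ 0.011 -0.02  -0.075]
turn units -0.02
after turn: tool z units -0.076 tool x units 0.011
top [10 10 48] [0.5227 0.1394] local [ -1.1 111. ]
top [10  9 50] [ 0.5259 -0.0664] local [  0.3 -94.8]
side [11 10 89] [0.5203 0.1398] local [ -3.5 111.4]
side [ 8  9 41] [ 0.6531 -0.0032] local [128.1 -32.7]
side [ 12  12 106] [ 0.5232 -0.0662] local [ -2.3 -94.5]
```

View pics/side_d2.png

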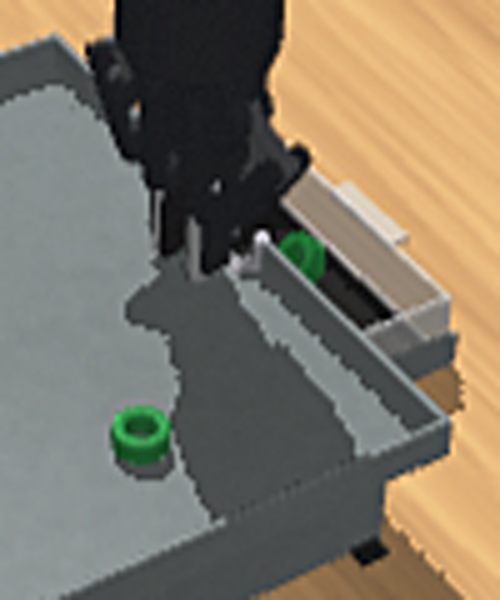

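jog_arm(rows=[[0.19,0,-0.1,0.2,0],[0.19,0,-0.5,0.2,0],[0.19,0,-0.5,0,0],[0.19,0,-0.2,0.2,-0.3],[0.19,-0.3,0,0.3,-0.9],[0.19,-0.4,0,0.2,-0.9],[0.19,-0.4,0,0.1,-0.9],[0.19,-0.4,0,0.1,-0.9],[0.19,0,0,0.2,-0.7],[0.19,0,0,0,0]])

```text
time_s: 9.82
eef_pos: [0.5563, -0.0867, 0.1425]
orientation: [[-0.831, -0.014, -0.556], [0.556, -0.007, -0.831], [0.007, -1.0, 0.014]]
contact_force: [0.1, -0.3, -0.6]
opening: 0.016
```

```bash
python3 go.py 0.4988 -0.1033 0.0585 55;python3 - <<'E'
from h import *
p,d=ctrl.camera("top"); cv2.imwrite("pics/top_e.png",cv2.resize(p[180:330,230:390],None,fx=4,fy=4,interpolation=cv2.INTER_CUBIC)[:,:,::-1])
E
```

```text
t 9.82 pos [ 0.5563 -0.0867  0.1425] heading 56.22 open 0.016 F [ 0.1 -0.3 -0.6] j [13.0, 34.0, -11.0, 101.0, 9.0, 46.0, 144.0]
units [0.633 1.414 0.744]
turn units 0.12
after turn: tool z units 0.777 tool x units 0.627
```

View pics/top_e.png

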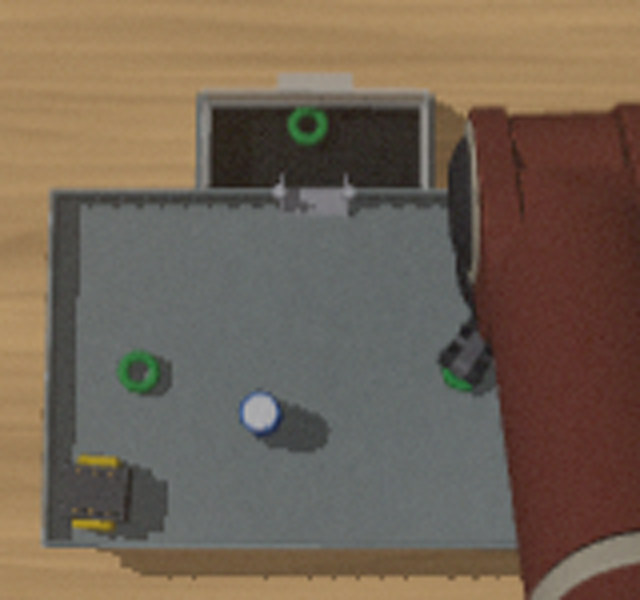

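jog_arm(rows=[[0.19,0.3,0,0.35,0.1],[0.19,0.3,0,0.35,0],[0.19,0.03,0.1,0.07,0],[0.19,0,0.4,0,0],[0.19,0,0.5,0,0],[0.19,0,0.3,0,0],[0.19,0,0,0,0]])

```text
time_s: 10.75
eef_pos: [0.5038, -0.0967, 0.0643]
orientation: [[-0.821, -0.002, -0.571], [0.571, -0.005, -0.821], [-0.001, -1.0, 0.005]]
contact_force: [-0.7, -0.1, -0.4]
opening: 0.0164
```

```bash
python3 go.py 0.4988 -0.1033 0.0585 55;python3 look.py f
```

```text
t 10.75 pos [ 0.5038 -0.0967  0.0643] heading 55.2 open 0.0164 F [-0.7 -0.1 -0.4] j [14.0, 37.0, -9.0, 114.0, 11.0, 30.0, 142.0]
units [0.006 0.098 0.136]
turn units 0.02
after turn: tool z units 0.137 tool x units 0.005
top [10  9 44] [0.6832 0.0335] local [158.5   3.8]
top [10 10 47] [0.5225 0.1399] local [ -1.2 111.5]
top [ 5  9 24] [ 0.5248 -0.0594] local [ -0.7 -87.8]
side [11 10 89] [0.5203 0.1398] local [ -3.5 111.4]
side [10 10 74] [ 0.6578 -0.0117] local [132.7 -41.2]
side [ 8 12 79] [ 0.5232 -0.0661] local [ -2.4 -94.4]
```

View pics/both_f.png

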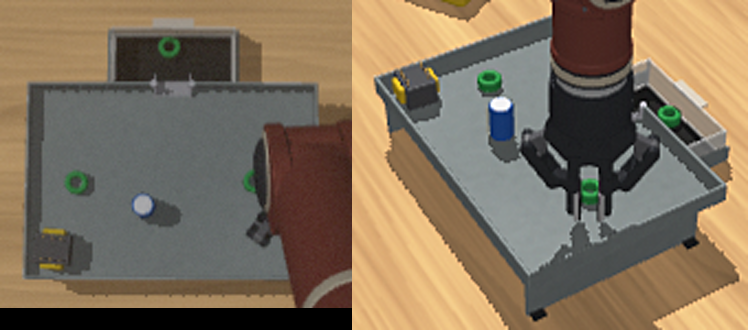

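jog_arm(rows=[[0.19,0,0.1,0,0],[0.19,0,0,0,0],[0.19,0,0,-0.1,0],[0.19,0,0,-0.1,0],[0.19,0,0,-0.1,0],[0.19,0,0,-0.1,0],[0.19,0,0,-0.1,0],[0.19,0,0,-0.1,0],[0.19,0,0,-0.1,0],[0.19,0,0,-0.1,0],[0.19,0,0,0,0]])

```text
time_s: 12.22
eef_pos: [0.5364, -0.054, 0.0616]
orientation: [[-0.822, 0.007, -0.57], [0.57, -0.005, -0.822], [-0.009, -1.0, 0.001]]
contact_force: [-0.4, -0.6, -0.9]
opening: 0.0157
```

```bash
python3 go.py 0.54 -0.04 0.0585 45;python3 look.py g
```

```text
t 12.22 pos [ 0.5364 -0.054   0.0616] heading 55.25 open 0.0157 F [-0.4 -0.6 -0.9] j [9.0, 39.0, -8.0, 110.0, 11.0, 32.0, 138.0]
units [ 0.084  0.051 -0.226]
turn units 1.03
after turn: tool z units -0.207 tool x units 0.123
top [10  9 44] [0.6825 0.0337] local [157.8   4. ]
top [10 10 48] [0.5225 0.1393] local [ -1.3 110.9]
side [11 10 90] [0.5203 0.1396] local [ -3.4 111.3]
side [ 8 10 66] [ 0.6585 -0.0127] local [133.4 -42.3]
side [ 8 11 74] [ 0.5472 -0.0355] local [ 21.9 -64.1]
```

View pics/both_g.png

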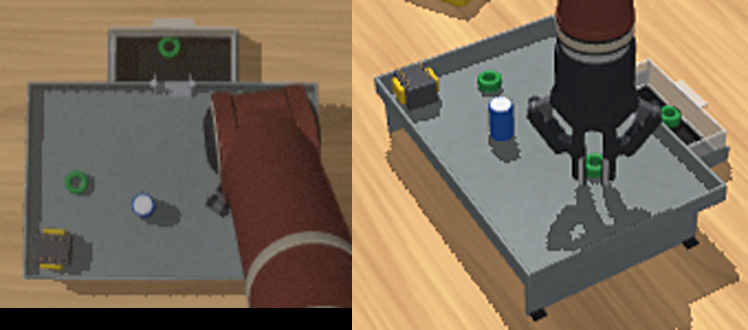

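jog_arm(rows=[[0.19,0,0.05,-0.1,0],[0.19,0,0,-0.1,0],[0.19,0,0,-0.1,0],[0.19,0,0,-0.1,0.25],[0.19,0,0,-0.1,0.25],[0.19,0,0,-0.1,0.25],[0.19,0,0,-0.1,0.25],[0.19,0,0,-0.1,0.25],[0.19,0,0,-0.1,0.25],[0.19,0,0,0,0]])

```text
time_s: 13.58
eef_pos: [0.5723, -0.0087, 0.0581]
orientation: [[-0.639, 0.006, -0.769], [0.769, -0.005, -0.64], [-0.008, -1.0, -0.002]]
contact_force: [-0.1, -0.2, -0.2]
opening: 0.0163
```

```bash
python3 go.py 0.608 0.024 0.0585 15;python3 look.py i
```

```text
t 13.57 pos [ 0.5723 -0.0087  0.0581] heading 39.76 open 0.0163 F [-0.1 -0.2 -0.2] j [1.0, 41.0, -4.0, 105.0, 5.0, 34.0, 124.0]
units [ 0.038 -0.006 -0.805]
turn units 2.48
after turn: tool z units -0.715 tool x units 0.372
top [10  6 26] [0.6875 0.0332] local [162.8   3.4]
top [10 10 49] [0.5227 0.1396] local [ -1.1 111.3]
side [11 10 89] [0.5203 0.1398] local [ -3.5 111.4]
side [10 10 74] [ 0.6578 -0.0117] local [132.7 -41.2]
side [ 5 10 39] [0.5832 0.0082] local [ 58.3 -20.6]
```

View pics/both_i.png

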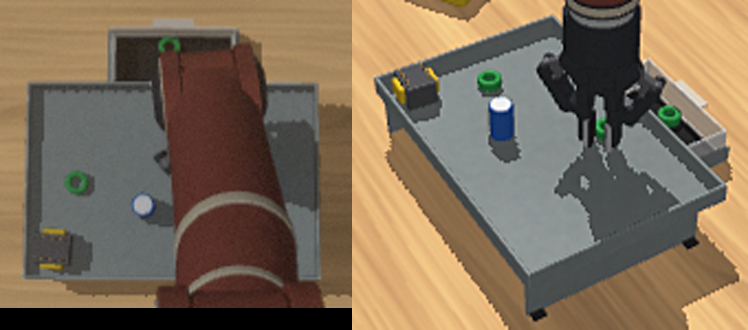

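jog_arm(rows=[[0.19,0.005,0,-0.1,0.3],[0.19,0.01,0,-0.1,0.3],[0.19,0.01,0,-0.1,0.3],[0.19,0.01,0,-0.1,0.3],[0.19,0.01,0,-0.08,0.3],[0.19,0,0,0,0]])

```text
time_s: 14.42
eef_pos: [0.5913, 0.0065, 0.0575]
orientation: [[-0.409, -0.001, -0.912], [0.912, -0.007, -0.409], [-0.006, -1.0, 0.004]]
contact_force: [-0.0, -0.1, -0.1]
opening: 0.016
```

```bash
python3 go.py 0.609 0.023 0.0585 18;python3 look.py j;  python3 - <<'E'
from h import *
p,d=ctrl.camera("side"); cv2.imwrite("pics/side_j2.png",cv2.resize(p[180:300,290:390],None,fx=5,fy=5,interpolation=cv2.INTER_CUBIC)[:,:,::-1])
E
```

```text
t 14.43 pos [0.5913 0.0065 0.0575] heading 24.17 open 0.016 F [-0.  -0.1 -0.1] j [-3.0, 42.0, 1.0, 101.0, -0.0, 37.0, 112.0]
units [ 0.13  -0.019 -0.381]
turn units 0.62
after turn: tool z units -0.365 tool x units 0.17
top [10 10 47] [0.5228 0.1396] local [ -1.  111.2]
side [11 10 90] [0.5202 0.1396] local [ -3.6 111.2]
side [10 10 74] [ 0.6578 -0.0117] local [132.7 -41.2]
```

View pics/side_j2.png

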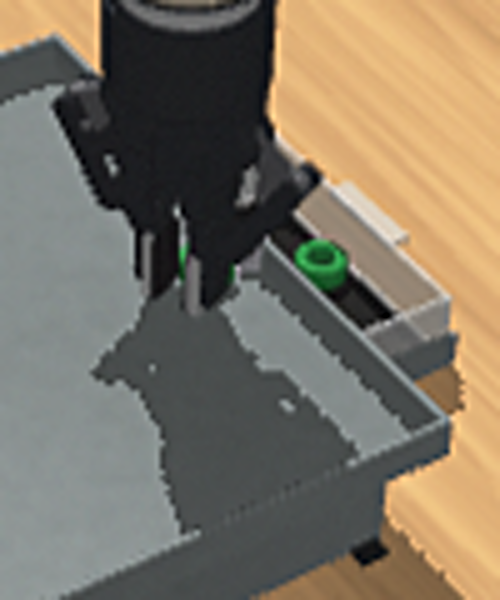

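jog_arm(rows=[[0.19,0.01,0,-0.035,-0.3],[0.19,0.01,0,-0.035,-0.3],[0.19,0.01,0,-0.035,-0.3],[0.19,0.01,0,-0.035,-0.3],[0.19,0,0,0,0]])

```text
time_s: 15.2
eef_pos: [0.5984, 0.0109, 0.0578]
orientation: [[-0.601, 0.001, -0.799], [0.799, -0.007, -0.601], [-0.006, -1.0, 0.004]]
contact_force: [0.2, 0.1, 0.1]
opening: 0.0162
```

```bash
python3 go.py 0.612 0.018 0.0585 36; python3 - <<'E'
from h import *
p,d=ctrl.camera("side"); cv2.imwrite("pics/side_k2.png",cv2.resize(p[180:300,290:390],None,fx=5,fy=5,interpolation=cv2.INTER_CUBIC)[:,:,::-1])
E
```

```text
t 15.2 pos [0.5984 0.0109 0.0578] heading 36.96 open 0.0162 F [0.2 0.1 0.1] j [-2.0, 43.0, -3.0, 100.0, 4.0, 37.0, 120.0]
units [-0.042 -0.013 -0.252]
turn units 0.1
after turn: tool z units -0.252 tool x units -0.038
```

View pics/side_k2.png

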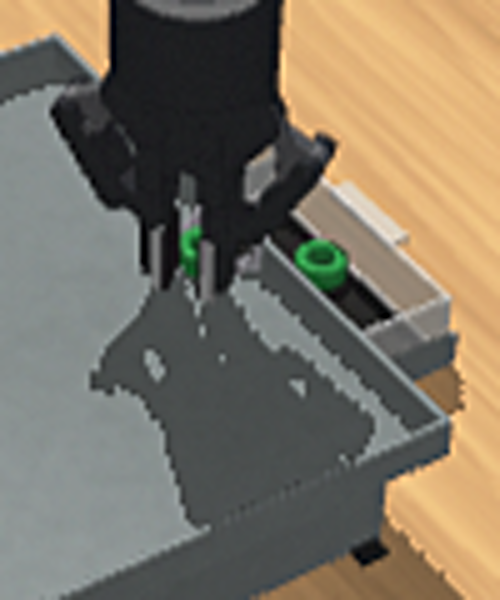

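jog_arm(rows=[[0.19,0.01,0,-0.05,0.4],[0.19,0.02,0,-0.045,0.4],[0.19,0.02,0,-0.045,0.4],[0.19,0.025,0,-0.045,0.4],[0.19,0.025,0,-0.045,0.4],[0.19,0.02,0,-0.045,0.4],[0.19,0,0,0,0]])

```text
time_s: 16.12
eef_pos: [0.6103, 0.0237, 0.0578]
orientation: [[-0.21, 0.002, -0.978], [0.978, -0.008, -0.21], [-0.009, -1.0, 0.0]]
contact_force: [0.2, -0.3, 0.7]
opening: 0.0161
```

```bash
python3 go.py 0.6095 0.0244 0.0585 12; python3 - <<'E'
from h import *
p,d=ctrl.camera("side"); cv2.imwrite("pics/side_l2.png",cv2.resize(p[180:300,290:390],None,fx=5,fy=5,interpolation=cv2.INTER_CUBIC)[:,:,::-1])
E
```

```text
t 16.12 pos [0.6103 0.0237 0.0578] heading 12.1 open 0.0161 F [ 0.2 -0.3  0.7] j [-7.0, 44.0, 5.0, 98.0, -4.0, 38.0, 101.0]
units [ 0.014 -0.012  0.01 ]
turn units 0.01
after turn: tool z units 0.01 tool x units 0.014
```

View pics/side_l2.png

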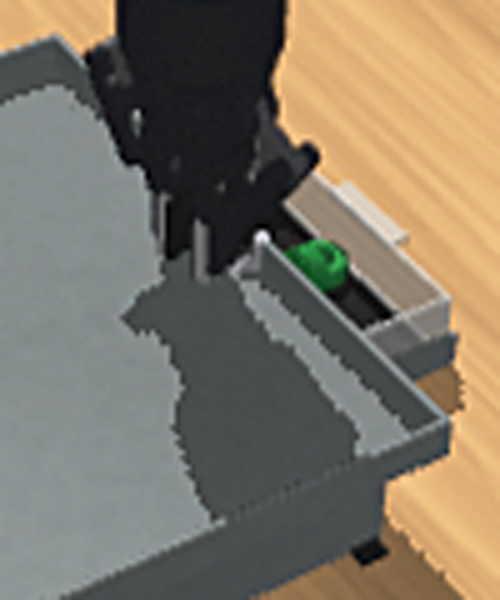

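jog_arm(rows=[[0.19,0,-0.1,0.2,0],[0.19,0,-0.5,0.2,0],[0.19,0,-0.6,0,0],[0.19,0,-0.3,0,0.5],[0.19,0.5,0,0,1],[0.19,0.5,0,0.2,1],[0.19,0.4,0,0.5,1],[0.19,0,0,0.7,1],[0.19,0,0,0,1],[0.19,0,0,0,1],[0.19,0,0,0,1],[0.19,0,0,0,1],[0.19,0,0,0,0.8],[0.19,0,0,0,0]])

```text
time_s: 17.92
eef_pos: [0.4943, 0.1233, 0.154]
orientation: [[0.994, -0.007, -0.106], [0.106, -0.004, 0.994], [-0.007, -1.0, -0.003]]
contact_force: [0.5, 0.5, 0.6]
opening: 0.0163
```

```bash
python3 go.py 0.5163 0.1693 0.0585 -80; python3 look.py m
```

```text
t 17.93 pos [0.4943 0.1233 0.154 ] heading -83.89 open 0.0163 F [0.5 0.5 0.6] j [-39.0, 32.0, 34.0, 110.0, -25.0, 45.0, 15.0]
units [0.456 1.586 0.728]
turn units -0.39
after turn: tool z units 0.691 tool x units 0.493
top [13 12 61] [0.6803 0.0317] local [155.5   2. ]
side [11 10 90] [0.5203 0.1396] local [ -3.4 111.3]
side [12 10 79] [ 0.6573 -0.0107] local [132.2 -40.3]
```

View pics/both_m.png

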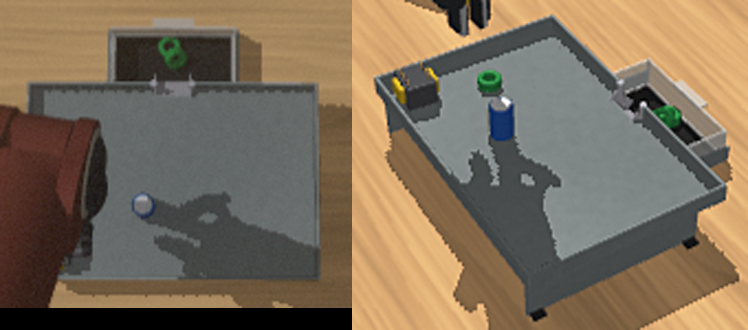

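jog_arm(rows=[[0.19,0.2,0,0.35,-0.2],[0.19,0.2,0,0.35,-0.2],[0.19,0.05,0,0.03,0],[0.19,0,0,0,0]])

```text
time_s: 18.52
eef_pos: [0.5154, 0.1689, 0.1543]
orientation: [[0.984, -0.007, -0.18], [0.18, -0.003, 0.984], [-0.008, -1.0, -0.002]]
contact_force: [0.1, 0.3, -0.6]
opening: 0.016
```

```bash
python3 go.py 0.5163 0.1693 0.0585 -80
```

```text
t 18.52 pos [0.5154 0.1689 0.1543] heading -79.61 open 0.016 F [ 0.1  0.3 -0.6] j [-41.0, 34.0, 33.0, 105.0, -24.0, 48.0, 14.0]
units [0.027 1.596 0.006]
turn units 0.04
after turn: tool z units 0.003 tool x units 0.015
```

jog_arm(rows=[[0.19,0.02,0.4,0,0],[0.19,0,0.4,0,0],[0.19,0,0.35,0,0],[0.19,0,0.2,0,0],[0.19,0,0,0,0]])

```text
time_s: 19.15
eef_pos: [0.5156, 0.1627, 0.0726]
orientation: [[0.985, -0.006, -0.174], [0.174, -0.005, 0.985], [-0.007, -1.0, -0.004]]
contact_force: [0.1, 1.2, 0.8]
opening: 0.0162
```

```bash
python3 go.py 0.5163 0.1693 0.0585 -80;  python3 - <<'E'
from h import *
p,d=ctrl.camera("side"); cv2.imwrite("pics/side_n.png",cv2.resize(p[170:270,210:330],None,fx=5,fy=5,interpolation=cv2.INTER_CUBIC)[:,:,::-1])
E
```

```text
t 19.15 pos [0.5156 0.1627 0.0726] heading -79.99 open 0.0162 F [0.1 1.2 0.8] j [-37.0, 41.0, 28.0, 109.0, -30.0, 38.0, 19.0]
units [0.032 0.234 0.107]
turn units 0.0
after turn: tool z units 0.106 tool x units 0.03
```

View pics/side_n.png

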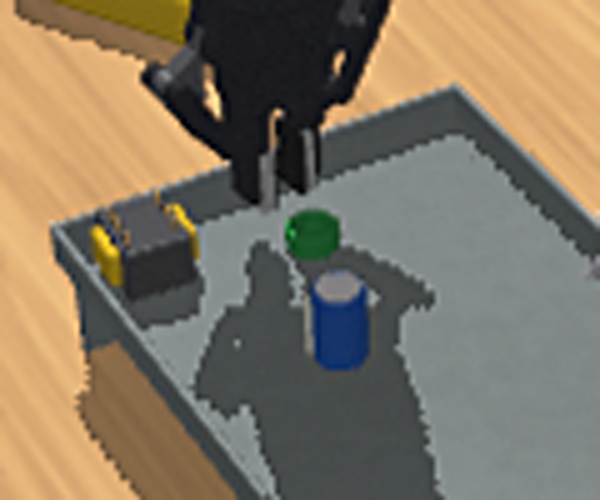

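jog_arm(rows=[[0.19,0.03,0,0.12,0],[0.19,0,0,0.02,0],[0.19,0,0.12,0.01,0],[0.19,0,0.12,0.01,0],[0.19,0,0,0,0]])

```text
time_s: 19.82
eef_pos: [0.5174, 0.1739, 0.0597]
orientation: [[0.985, -0.001, -0.175], [0.175, -0.003, 0.985], [-0.002, -1.0, -0.003]]
contact_force: [0.5, 0.1, -0.3]
opening: 0.0163
```

```bash
python3 go.py 0.5163 0.1693 0.0585 -80;  python3 look.py o
```

```text
t 19.82 pos [0.5174 0.1739 0.0597] heading -79.93 open 0.0163 F [ 0.5  0.1 -0.3] j [-38.0, 42.0, 27.0, 109.0, -31.0, 36.0, 18.0]
units [-0.031  0.02  -0.073]
turn units 0.01
after turn: tool z units -0.073 tool x units -0.031
top [13 14 71] [0.6771 0.0309] local [152.4   1.2]
top [10 10 39] [0.5218 0.1392] local [ -2.  110.8]
side [11 10 86] [0.5198 0.139 ] local [ -4.  110.7]
side [12 10 79] [ 0.6573 -0.0107] local [132.2 -40.3]
```

View pics/both_o.png

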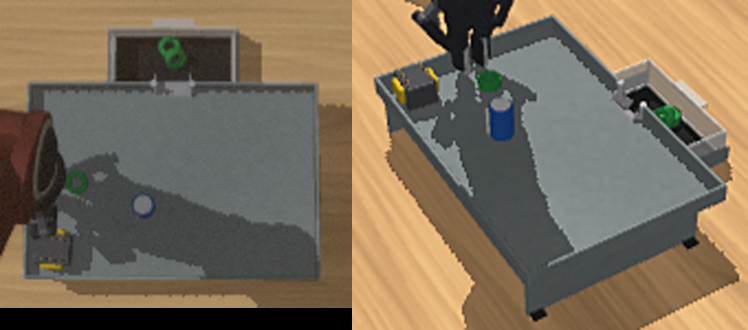

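jog_arm(rows=[[0.19,-0.02,0.02,-0.1,0],[0.19,0,0,-0.1,0],[0.19,0,0,-0.1,0],[0.19,0,0,-0.1,-0.25],[0.19,0,0,-0.1,-0.25],[0.19,0,0,-0.1,-0.25],[0.19,0,0,-0.1,-0.25],[0.19,0,0,-0.1,-0.25],[0.19,0,0,0,0]])

```text
time_s: 21.05
eef_pos: [0.5291, 0.1206, 0.0601]
orientation: [[0.923, 0.002, -0.385], [0.385, -0.004, 0.923], [-0.0, -1.0, -0.005]]
contact_force: [-0.3, -0.3, -0.0]
opening: 0.0164
```

```bash
python3 go.py 0.5163 0.1693 0.0585 -60;  python3 look.py p
```

```text
t 21.05 pos [0.5291 0.1206 0.0601] heading -67.33 open 0.0164 F [-0.3 -0.3 -0. ] j [-30.0, 41.0, 23.0, 110.0, -26.0, 34.0, 33.0]
units [0.116 0.023 0.831]
turn units -0.73
after turn: tool z units 0.809 tool x units 0.221
top [13 14 68] [0.6777 0.0309] local [153.    1.2]
side [11 10 81] [0.5368 0.1   ] local [12.7 71.5]
side [12 10 78] [ 0.6574 -0.0109] local [132.3 -40.5]
```

View pics/both_p.png

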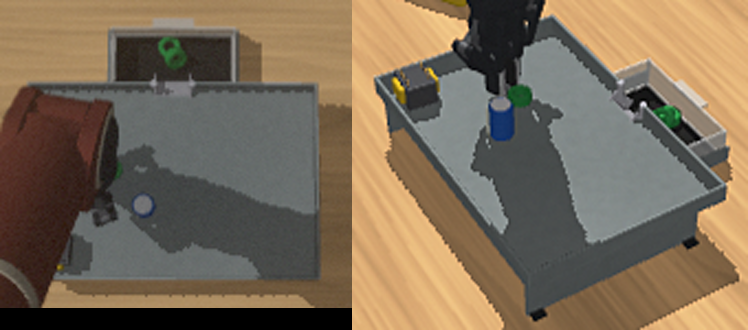

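jog_arm(rows=[[0.19,0,0.02,-0.1,-0.3],[0.19,0,0,-0.1,-0.3],[0.19,0,0,-0.1,-0.3],[0.19,0,0,-0.1,-0.3],[0.19,0,0,-0.1,-0.3],[0.19,0,0,-0.1,-0.3],[0.19,0,0,0,0]])

```text
time_s: 22.02
eef_pos: [0.5457, 0.0937, 0.0585]
orientation: [[0.751, -0.002, -0.661], [0.661, -0.002, 0.751], [-0.002, -1.0, -0.0]]
contact_force: [-0.1, 0.2, 0.7]
opening: 0.0164
```

```bash
python3 go.py 0.6092 0.032 0.0585 -7;  python3 look.py q
```

```text
t 22.02 pos [0.5457 0.0937 0.0585] heading -48.64 open 0.0164 F [-0.1  0.2  0.7] j [-23.0, 41.0, 17.0, 108.0, -20.0, 34.0, 48.0]
units [ 0.115 -0.    -1.471]
turn units -4.16
after turn: tool z units -1.175 tool x units -0.891
top [11 13 61] [0.6807 0.0332] local [156.    3.5]
top [ 7  6 14] [0.6662 0.0218] local [141.4  -7.8]
side [11 10 89] [0.5588 0.0762] local [34.5 47.5]
side [12 10 78] [ 0.6574 -0.0109] local [132.3 -40.5]
```

View pics/both_q.png

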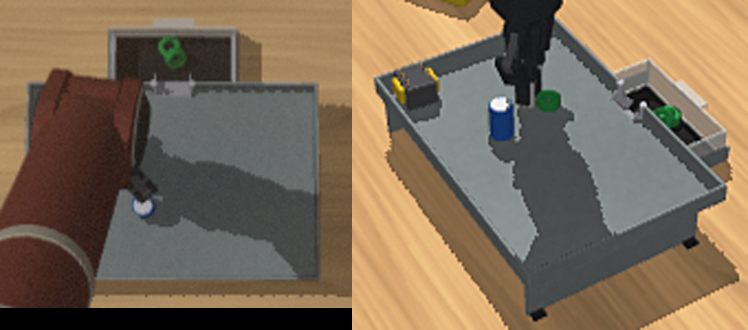

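jog_arm(rows=[[0.19,0,0,-0.1,0],[0.19,0,0,-0.1,0],[0.19,0,0,-0.1,-0.2],[0.19,0,0,-0.1,-0.2],[0.19,0,0,-0.1,-0.2],[0.19,0,0,-0.1,-0.2],[0.19,0,0,-0.1,-0.2],[0.19,0,0,0,0]])

```text
time_s: 23.12
eef_pos: [0.5767, 0.0623, 0.0582]
orientation: [[0.615, -0.002, -0.789], [0.789, -0.002, 0.615], [-0.003, -1.0, 0.001]]
contact_force: [-0.1, -0.6, 0.5]
opening: 0.0165
```

```bash
python3 go.py 0.6092 0.032 0.0585 -7;  python3 look.py r
```

```text
t 23.12 pos [0.5767 0.0623 0.0582] heading -37.95 open 0.0165 F [-0.1 -0.6  0.5] j [-17.0, 42.0, 14.0, 103.0, -16.0, 36.0, 58.0]
units [-0.065 -0.005 -0.738]
turn units -3.09
after turn: tool z units -0.6 tool x units -0.435
top [ 9  4 13] [0.6911 0.0321] local [166.4   2.3]
side [11 10 89] [0.5926 0.0482] local [68.  19.3]
side [12 10 79] [ 0.6573 -0.0107] local [132.2 -40.3]
```

View pics/both_r.png

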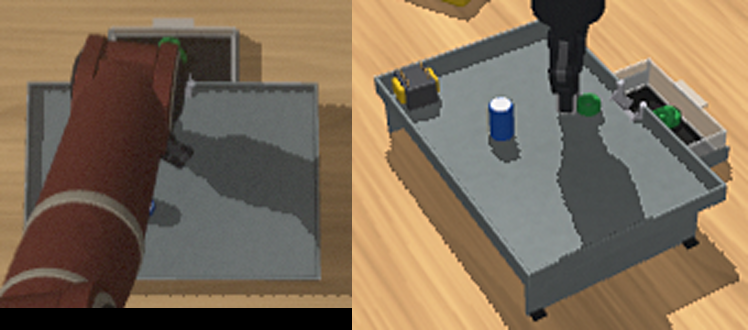

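jog_arm(rows=[[0.19,-0.01,0,-0.09,-0.25],[0.19,-0.02,0,-0.09,-0.3],[0.19,-0.02,0,-0.09,-0.3],[0.19,-0.025,0,-0.09,-0.3],[0.19,-0.025,0,-0.09,-0.3],[0.19,0,0,0,0]])

```text
time_s: 23.98
eef_pos: [0.5964, 0.0432, 0.058]
orientation: [[0.382, -0.004, -0.924], [0.924, -0.002, 0.382], [-0.003, -1.0, 0.003]]
contact_force: [-0.1, -0.0, -0.6]
opening: 0.0163
```

```bash
python3 go.py 0.6097 0.0346 0.0585 -12;  python3 look.py s; python3 - <<'E'
from h import *
p,d=ctrl.camera("side"); cv2.imwrite("pics/side_s2.png",cv2.resize(p[180:300,290:390],None,fx=5,fy=5,interpolation=cv2.INTER_CUBIC)[:,:,::-1])
E
```

```text
t 23.98 pos [0.5964 0.0432 0.058 ] heading -22.44 open 0.0163 F [-0.1 -0.  -0.6] j [-12.0, 43.0, 10.0, 100.0, -11.0, 38.0, 71.0]
units [-0.048 -0.01  -0.259]
turn units -1.04
after turn: tool z units -0.246 tool x units -0.094
side [ 9 11 76] [0.6166 0.0337] local [91.9  4.5]
side [12 10 79] [ 0.6573 -0.0107] local [132.2 -40.3]
```

View pics/side_s2.png

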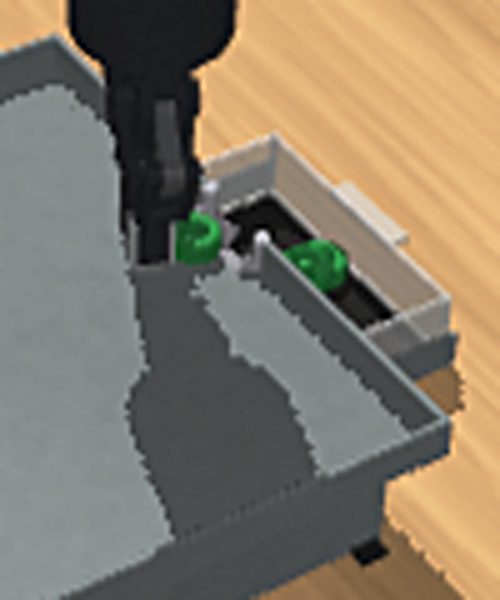

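jog_arm(rows=[[0.19,-0.02,0,-0.07,-0.2],[0.19,-0.025,0,-0.07,-0.25],[0.19,-0.025,0,-0.07,-0.25],[0.19,-0.02,0,-0.07,-0.2],[0.19,0,0,0,0],[0.19,0,0,0,0]])

```text
time_s: 24.88
eef_pos: [0.6108, 0.0331, 0.0578]
orientation: [[0.221, -0.005, -0.975], [0.975, -0.001, 0.221], [-0.002, -1.0, 0.004]]
contact_force: [-0.4, -1.1, -0.1]
opening: 0.0161
```

```bash
python3 go.py 0.613 0.0336 0.0585 -12;  python3 look.py t; python3 - <<'E'
from h import *
p,d=ctrl.camera("side"); cv2.imwrite("pics/side_t2.png",cv2.resize(p[180:300,290:390],None,fx=5,fy=5,interpolation=cv2.INTER_CUBIC)[:,:,::-1])
E
```

```text
t 24.88 pos [0.6108 0.0331 0.0578] heading -12.76 open 0.0161 F [-0.4 -1.1 -0.1] j [-9.0, 44.0, 7.0, 98.0, -8.0, 39.0, 79.0]
units [ 0.016 -0.012 -0.034]
turn units -0.08
after turn: tool z units -0.034 tool x units 0.016
side [13 10 86] [ 0.6582 -0.0107] local [133.1 -40.3]
```

View pics/side_t2.png

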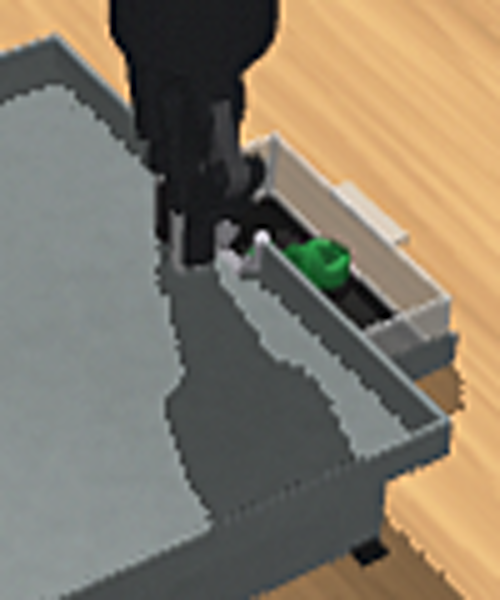

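jog_arm(rows=[[0.19,0,-0.1,0.2,0],[0.19,0,-0.5,0.2,0],[0.19,0,-0.6,0,0],[0.19,0,-0.6,0,0],[0.19,0.5,-0.3,0.2,0],[0.19,0.8,0,0.2,0],[0.19,0.8,0,0.2,0],[0.19,0.8,0,0.2,0],[0.19,0.4,0,0,0],[0.19,0,0,0,0]])

```text
time_s: 26.28
eef_pos: [0.5749, 0.2498, 0.191]
orientation: [[0.22, -0.009, -0.975], [0.975, 0.001, 0.22], [-0.001, -1.0, 0.009]]
contact_force: [-0.0, -0.5, -0.3]
opening: 0.0158
```

```bash
python3 go.py;  python3 look.py u; python3 - <<'E'
from h import *
p,d=ctrl.camera("top"); np.save("topu.npy",p); np.save("topud.npy",d);cv2.imwrite("pics/top_u2.png",cv2.resize(p[190:270,260:360],None,fx=7,fy=7,interpolation=cv2.INTER_CUBIC)[:,:,::-1])
cv2.imwrite("pics/top_u3.png",p[:,:,::-1])
E
```

```text
t 26.27 pos [0.5749 0.2498 0.191 ] heading -12.72 open 0.0158 F [-0.  -0.5 -0.3] j [-31.0, 36.0, 9.0, 88.0, -6.0, 57.0, 58.0]
top [ 11  19 108] [0.6684 0.0316] local [143.6   1.9]
side [13 10 85] [ 0.6581 -0.0105] local [133.  -40.1]
```

View pics/top_u2.png

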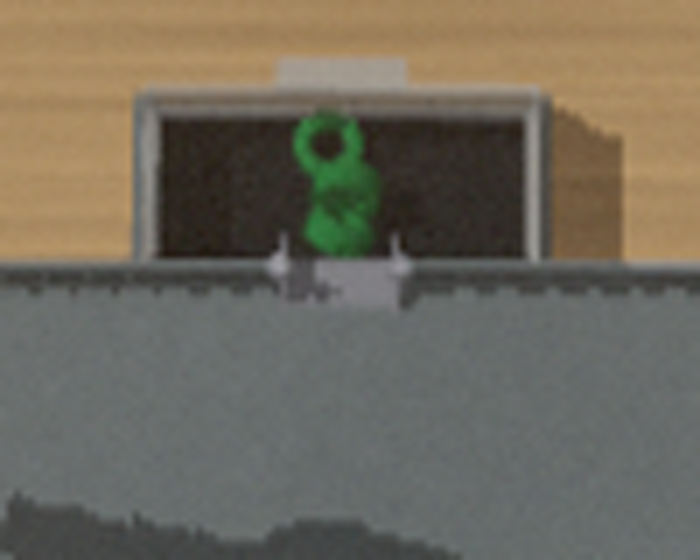

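View pics/both_u.png

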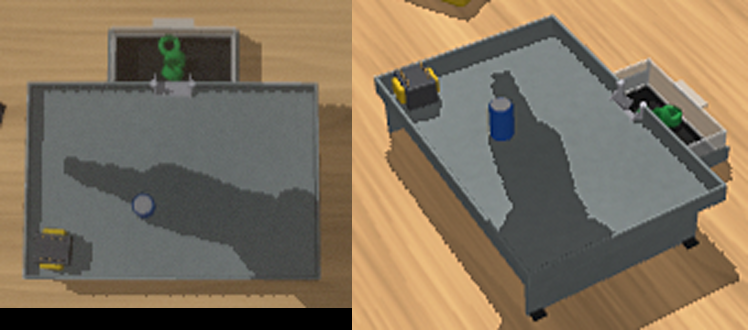

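View pics/top_u3.png

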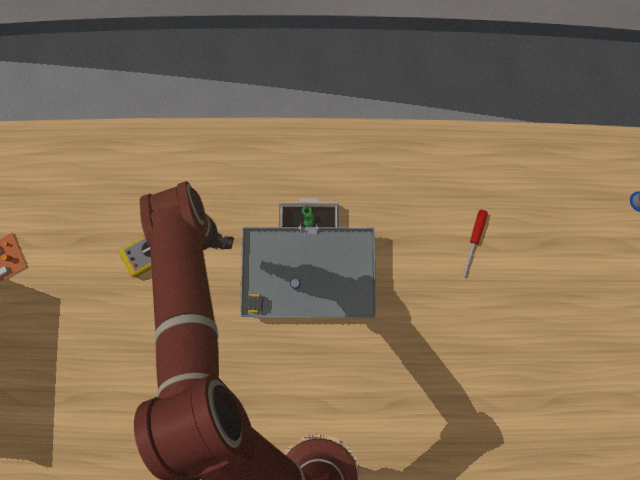

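```bash
python3 - <<'E'
from h import *
p0=np.load("tray.npy"); c,s=np.cos(p0[2]),np.sin(p0[2]); R=np.array([[c,-s],[s,c]])
p=np.load("topu.npy");d=np.load("topud.npy")
m=blobs(p,'g')[1]; ys,xs=np.nonzero(m); k=(xs>290)&(xs<330)&(ys>195)&(ys<235); ys,xs=ys[k],xs[k]
u,cal=und("top",np.c_[xs,ys]); P=(np.c_[u,np.ones(len(u))]*d[ys,xs][:,None])@cal['attitude'].T+cal['xyz']
L=(P[:,:2]-p0[:2])@R*1e3
for y in sorted(set(ys)):
    k=ys==y; print(y,"localx %.0f"%L[k,0].mean(),"y %.0f..%.0f"%(L[k,1].min(),L[k,1].max()),"z",(P[k,2]*1e3).round(0).astype(int).tolist())
# bench ref
for q in((300,150),(310,260)): print(q,d[q[1],q[0]])
def zat(q):
    u,cal=und("top",[q]); return ((np.c_[u,1]*d[q[1],q[0]])@cal['attitude'].T+cal['xyz'])[0]
for q in((300,150),(310,260),(330,215),(309,229),(290,212),(309,208)): print(q,zat(q).round(4))
E
```

```text
207 localx 181 y 9..14 z [13, 18, 14]
208 localx 179 y -4..14 z [14, 15, 4, 15, 14]
209 localx 176 y -7..17 z [12, 12, 15, 15, 13]
210 localx 172 y -7..17 z [13, 16, 20, 15]
211 localx 169 y -4..17 z [21, 17, 13]
212 localx 167 y -7..14 z [15, 16, 13, 17, 11]
213 localx 162 y -7..14 z [15, 19, 19, 27, 30, 33, 31, 32, 26]
214 localx 159 y -7..12 z [12, 25, 28, 30, 33, 30, 28, 28]
215 localx 156 y -13..9 z [24, 32, 28, 33, 31, 32, 28, 30, 23]
216 localx 153 y -13..9 z [30, 32, 29, 33, 31, 27, 30, 27]
217 localx 152 y -13..9 z [21, 26, 11, 9, 24, 25]
218 localx 149 y -10..9 z [28, 26, 14, 23]
219 localx 146 y -12..9 z [32, 26, 20, 14, 19, 19]
220 localx 143 y -10..9 z [38, 39, 21, 22, 21, 25, 20, 14]
221 localx 139 y -7..11 z [32, 35, 36, 39, 35, 25, 20, 24]
222 localx 136 y -7..11 z [29, 37, 36, 37, 38, 35, 36, 26]
223 localx 132 y -10..11 z [32, 38, 40, 38, 42, 36, 40, 36, 37]
224 localx 130 y -5..9 z [34, 38, 37, 36, 33, 33]
225 localx 127 y -7..6 z [35, 38, 35, 36, 35]
(300, 150) 1.2966247
(310, 260) 1.2020739
(300, 150) [0.8713 0.055  0.0021]
(310, 260) [0.5567 0.0239 0.054 ]
(330, 215) [ 0.687  -0.0289  0.0015]
(309, 229) [0.6396 0.0273 0.0443]
(290, 212) [ 6.949e-01  8.010e-02 -3.000e-04]
(309, 208) [0.7028 0.0282 0.015 ]
```

```bash
python3 - <<'E'
from h import *
p,d=ctrl.camera("side"); np.save("sideu.npy",p); np.save("sideud.npy",d)
cv2.imwrite("pics/side_u4.png",cv2.resize(p[200:270,325:390],None,fx=8.5,fy=8.5,interpolation=cv2.INTER_CUBIC)[:,:,::-1])
p0=np.load("tray.npy"); c,s=np.cos(p0[2]),np.sin(p0[2]); R=np.array([[c,-s],[s,c]])
m=blobs(p,'g')[1]; ys,xs=np.nonzero(m); k=(xs>325)&(ys>200)&(ys<270); ys,xs=ys[k],xs[k]
u,cal=und("side",np.c_[xs,ys]); P=(np.c_[u,np.ones(len(u))]*d[ys,xs][:,None])@cal['attitude'].T+cal['xyz']
L=(P[:,:2]-p0[:2])@R*1e3
for y in sorted(set(ys)):
    k=ys==y; print(y,[(int(a),int(b),int(e*1e3)) for (a,b),e in zip(L[k],P[k,2])])
E
```

```text
228 [(167, 16, 18), (169, 15, 17), (174, 18, 13), (176, 16, 14), (176, 12, 16)]
229 [(150, 9, 27), (148, 3, 32), (150, 2, 32), (153, 2, 30), (155, 0, 31), (157, 0, 31), (172, 15, 13), (173, 11, 15), (176, 11, 14), (176, 7, 16), (177, 4, 19)]
230 [(149, 8, 25), (148, 2, 29), (148, 0, 32), (152, 1, 29), (151, -4, 33), (153, -5, 34), (157, -4, 31), (175, 13, 10), (176, 11, 11), (176, 7, 14), (179, 6, 13), (180, 3, 15)]
231 [(151, 6, 22), (149, 0, 27), (148, -4, 32), (151, -5, 31), (152, -7, 32), (153, -10, 34), (161, -4, 26), (175, 9, 10), (178, 9, 8), (176, 3, 13), (175, -1, 17), (177, -3, 18)]
232 [(155, 7, 16), (148, -5, 29), (151, -5, 28), (152, -8, 30), (154, -9, 29), (159, -7, 26), (175, 9, 6), (171, 0, 15), (169, -5, 20), (176, -1, 14), (175, -6, 18)]
233 [(149, -4, 24), (148, -9, 29), (150, -10, 29), (153, -11, 28), (157, -10, 25), (164, -5, 18), (168, -4, 16), (169, -7, 18), (173, -5, 14), (179, -2, 10)]
234 [(146, -11, 28), (150, -11, 26), (152, -12, 26), (155, -12, 25), (165, -3, 13), (165, -8, 17), (169, -6, 14), (172, -7, 13), (177, -5, 9)]
235 [(150, -11, 23), (150, -15, 26), (152, -16, 26), (165, -4, 11), (166, -6, 12), (171, -4, 8), (172, -7, 10)]
236 [(152, -13, 20), (156, -12, 17), (163, -7, 11), (167, -6, 8), (169, -7, 8), (173, -6, 5)]
237 [(163, -7, 7), (166, -7, 6)]
```

View pics/side_u4.png

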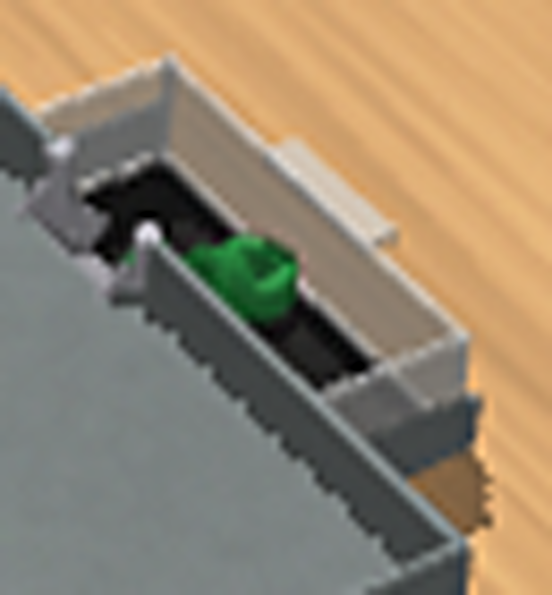

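```bash
python3 go.py 0.6584 0.0690 0.11 0
```

```text
t 26.48 pos [0.5764 0.2446 0.1913] heading -13.15 open 0.0162 F [ 0.7  0.4 -0.4] j [-30.0, 36.0, 9.0, 89.0, -6.0, 57.0, 58.0]
units [-2.534  1.347 -2.009]
turn units -1.32
after turn: tool z units -1.367 tool x units -2.927
```

jog_arm(rows=[[0,0,0,-0.2,-0.6],[0,0,0,-0.4,-0.6],[0,-0.4,0,-0.4,-0.12],[0,-0.6,0,-0.3,0],[0,-0.6,0,0,0],[0,-0.6,0.1,0,0],[0,-0.5,0.2,0,0],[0,-0.1,0.3,0,0],[0,0,0,0,0]])

```text
time_s: 27.6
eef_pos: [0.6539, 0.0423, 0.1558]
orientation: [[0.018, -0.01, -1.0], [1.0, -0.013, 0.019], [-0.013, -1.0, 0.01]]
contact_force: [-0.0, 1.2, -0.1]
opening: 0.0002
```

```bash
python3 go.py 0.6584 0.0690 0.028 0
```

```text
t 27.6 pos [0.6539 0.0423 0.1558] heading -1.07 open 0.0002 F [-0.   1.2 -0.1] j [-9.0, 40.0, 6.0, 85.0, -4.0, 55.0, 86.0]
units [ 0.473  2.123 -0.089]
turn units -0.11
after turn: tool z units -0.076 tool x units 0.445
```

jog_arm(rows=[[0,0.4,0,-0.09,-0.1],[0,0.06,0.3,0,0],[0,0,0.4,0,0],[0,0,0.3,0,0],[0,0,0,0,0]])

```text
time_s: 28.22
eef_pos: [0.6601, 0.0764, 0.0935]
orientation: [[-0.006, -0.008, -1.0], [1.0, -0.009, -0.006], [-0.009, -1.0, 0.008]]
contact_force: [-0.3, 0.1, 0.5]
opening: -0.0
```

```bash
python3 go.py 0.6584 0.0690 0.028 0; python3 look.py v
```

```text
t 28.23 pos [0.6601 0.0764 0.0935] heading 0.37 open -0.0 F [-0.3  0.1  0.5] j [-11.0, 45.0, 5.0, 87.0, -4.0, 49.0, 85.0]
units [-0.114  1.092  0.02 ]
turn units 0.04
after turn: tool z units 0.028 tool x units -0.124
top [11 11 78] [0.6593 0.0289] local [134.5  -0.6]
side [13 10 89] [ 0.6576 -0.011 ] local [132.5 -40.6]
```

View pics/both_v.png

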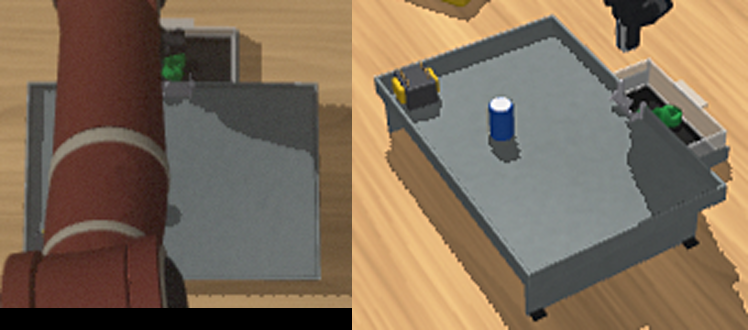

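jog_arm(rows=[[0,-0.05,0.3,0.02,0],[0,0,0.35,0,0],[0,0,0.25,0,0],[0,0,0.1,0,0],[0,0,0,0,0]])

```text
time_s: 28.95
eef_pos: [0.6618, 0.071, 0.0341]
orientation: [[-0.004, 0.001, -1.0], [1.0, -0.009, -0.004], [-0.009, -1.0, -0.001]]
contact_force: [0.0, -0.1, -2.0]
opening: 0.0002
```

```bash
python3 go.py 0.6584 0.0690 0.028 0; python3 - <<'E'
from h import *
p,d=ctrl.camera("side"); cv2.imwrite("pics/side_w.png",cv2.resize(p[180:270,310:400],None,fx=6,fy=6,interpolation=cv2.INTER_CUBIC)[:,:,::-1])
E
```

```text
t 28.95 pos [0.6618 0.071  0.0341] heading 0.25 open 0.0002 F [ 0.  -0.1 -2. ] j [-11.0, 49.0, 4.0, 89.0, -4.0, 42.0, 85.0]
units [-0.033  0.102  0.056]
turn units 0.02
after turn: tool z units 0.056 tool x units -0.034
```

View pics/side_w.png

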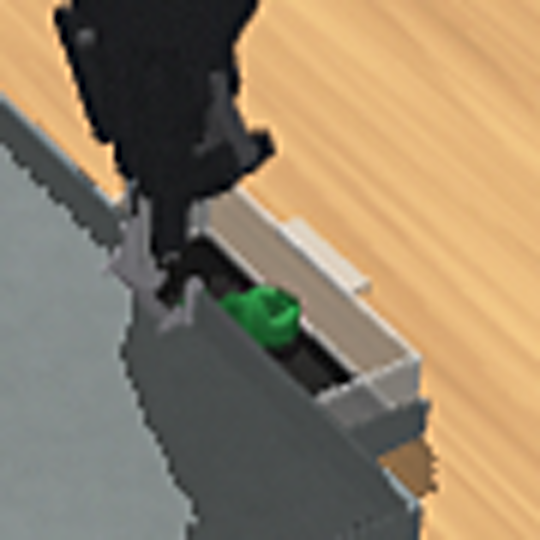

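jog_arm(rows=[[0,0,0.1,0.04,0],[0,0,0,0,0],[0,-0.07,0,0,0],[0,-0.07,0,0,0],[0,-0.07,0,0,0],[0,-0.07,0,0,0],[0,-0.07,0,0,0],[0,-0.07,0,0,0],[0,0,0,0,0]])

```text
time_s: 30.12
eef_pos: [0.6614, 0.0589, 0.0305]
orientation: [[-0.011, 0.007, -1.0], [1.0, 0.01, -0.011], [0.01, -1.0, -0.007]]
contact_force: [0.3, 0.7, 0.4]
opening: 0.0001
```

```bash
python3 go.py 0.6584 0.03 0.028 0; python3 - <<'E'
from h import *
p,d=ctrl.camera("side"); cv2.imwrite("pics/side_x.png",cv2.resize(p[180:270,310:400],None,fx=6,fy=6,interpolation=cv2.INTER_CUBIC)[:,:,::-1])
E
```

```text
t 30.12 pos [0.6614 0.0589 0.0305] heading 0.62 open 0.0001 F [0.3 0.7 0.4] j [-8.0, 49.0, 3.0, 90.0, -4.0, 41.0, 88.0]
units [-0.481  0.036  0.055]
turn units 0.06
after turn: tool z units 0.05 tool x units -0.481
```

View pics/side_x.png

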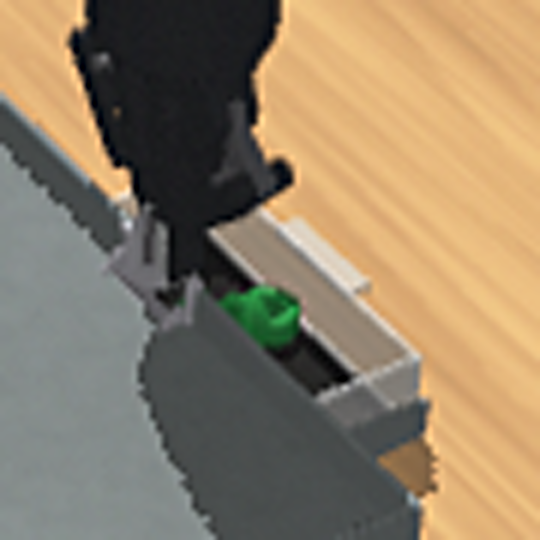

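jog_arm(rows=[[0,-0.08,0,0,0],[0,-0.08,0,0,0],[0,-0.08,0,0,0],[0,-0.08,0,0,0],[0,0,0,0,0]])

```text
time_s: 30.8
eef_pos: [0.6613, 0.0592, 0.0307]
orientation: [[-0.019, 0.007, -1.0], [0.999, 0.037, -0.019], [0.037, -0.999, -0.008]]
contact_force: [0.9, 0.3, -1.1]
opening: 0.0
```

```bash
python3 go.py 0.6584 0.03 0.028 0; python3 - <<'E'
from h import *
p,d=ctrl.camera("side"); cv2.imwrite("pics/side_y.png",cv2.resize(p[180:270,310:400],None,fx=6,fy=6,interpolation=cv2.INTER_CUBIC)[:,:,::-1])
E
```

```text
t 30.8 pos [0.6613 0.0592 0.0307] heading 1.06 open 0.0 F [ 0.9  0.3 -1.1] j [-7.0, 49.0, 2.0, 90.0, -5.0, 41.0, 89.0]
units [-0.487  0.027  0.058]
turn units 0.11
after turn: tool z units 0.049 tool x units -0.487
```

View pics/side_y.png

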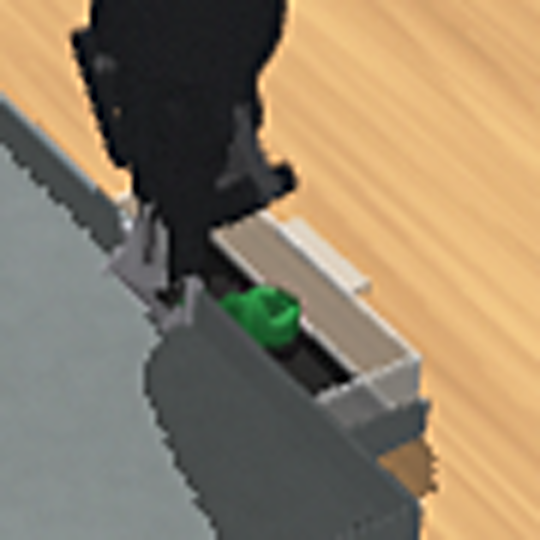

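```bash
python3 - <<'E'
from rig import ctrl
import numpy as np
s=ctrl.sense()
for k in s: print(k,np.round(np.array(s[k]),3).tolist())
E
```

```text
time_s 30.85
joint_positions [-7.019, 49.026, 1.736, 89.83, -5.138, 40.637, 89.047]
joint_velocities [-0.028, 0.067, 0.28, 0.024, -0.96, -0.038, -0.153]
joint_efforts [1.26, -51.704, 2.365, -12.37, 0.574, 0.12, 0.034]
eef_pos [0.661, 0.059, 0.031]
orientation [[-0.018, 0.007, -1.0], [0.999, 0.036, -0.018], [0.036, -0.999, -0.008]]
contact_force [0.876, 3.627, -0.19]
torque [0.771, -0.088, -0.001]
opening -0.0
```

```bash
python3 - <<'E'
from h import *
p,d=ctrl.camera("top"); cv2.imwrite("pics/top_z.png",cv2.resize(p[190:260,270:350],None,fx=8,fy=8,interpolation=cv2.INTER_CUBIC)[:,:,::-1])
# project finger corners at z=.031
s=ctrl.sense();P=s['eef_pos'];R=s['orientation']
for n in("top","side"):
    print(n,[proj(n,P+R@np.array([a,0,b]))[0].round(1).tolist() for a,b in((.0145,.011),(.0145,-.011),(-.0145,-.011),(-.0145,.011))])
p0=np.load("tray.npy"); c,s=np.cos(p0[2]),np.sin(p0[2]); RR=np.array([[c,-s],[s,c]])
w=lambda x,y,z:np.r_[RR@[x,y]+p0[:2],z]
for n in("top","side"): print(n,"lip end",proj(n,w(.122,.02,.033)),proj(n,w(.122,-.02,.033)),"lip start",proj(n,w(.1,.02,.055)),"core3 c",proj(n,w(.137,.001,.037)))
E
```

```text
top [[291.7, 225.9], [291.7, 217.7], [302.6, 217.7], [302.7, 225.9]]
side [[331.3, 223.6], [338.6, 220.6], [345.2, 227.3], [337.8, 230.3]]
top lip end [[300.67637767 227.14252956]] [[315.8367154  227.12260639]] lip start [[300.40019556 233.84814849]] core3 c [[307.85984749 221.24743852]]
side lip end [[335.36059678 228.83000732]] [[344.56023208 237.98321902]] lip start [[328.1068152  224.94518664]] core3 c [[344.83602277 229.80747785]]
```

View pics/top_z.png

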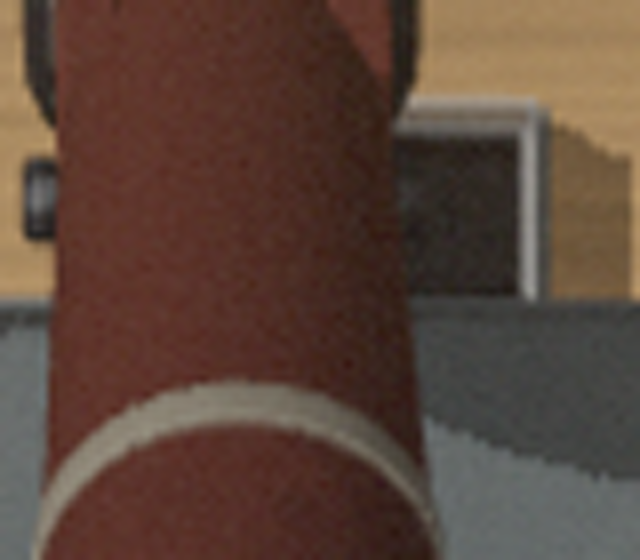

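jog_arm(rows=[[0,0.1,0,0,0],[0,0.15,0,0,0],[0,0.1,0,0,0],[0,0,-0.3,0,0],[0,0,-0.5,0,0],[0,0,-0.6,0,0],[0,0,-0.6,0,0],[0,0,-0.3,0.3,0],[0,0.6,0,0.4,0],[0,0.8,0,0.4,0],[0,0.8,0,0.2,0],[0,0.8,0,0,0],[0,0,0,0,0],[0,0,0,0,0]])

```text
time_s: 32.65
eef_pos: [0.5817, 0.2497, 0.1929]
orientation: [[-0.007, 0.025, -1.0], [1.0, 0.028, -0.006], [0.028, -0.999, -0.025]]
contact_force: [-0.3, -0.5, -0.0]
opening: 0.0
```

```bash
python3 go.py; python3 look.py aa; python3 - <<'E'
from h import *
p,d=ctrl.camera("top"); cv2.imwrite("pics/top_ab.png",cv2.resize(p[195:245,275:345],None,fx=10,fy=10,interpolation=cv2.INTER_CUBIC)[:,:,::-1])
p0=np.load("tray.npy"); c,s=np.cos(p0[2]),np.sin(p0[2]); R=np.array([[c,-s],[s,c]])
m=blobs(p,'g')[1]; ys,xs=np.nonzero(m); k=(xs>290)&(xs<330)&(ys>195)&(ys<235); ys,xs=ys[k],xs[k]
u,cal=und("top",np.c_[xs,ys]); P=(np.c_[u,np.ones(len(u))]*d[ys,xs][:,None])@cal['attitude'].T+cal['xyz']
L=(P[:,:2]-p0[:2])@R*1e3
for y in sorted(set(ys)):
    k=ys==y; print(y,"localx %.0f"%L[k,0].mean(),"y %.0f..%.0f"%(L[k,1].min(),L[k,1].max()),"z",(P[k,2]*1e3).round(0).astype(int).tolist())
p2,_=ctrl.camera("side")
for n,a,b in(("top",np.load("top0.npy"),p),("side",np.load("side0.npy"),p2)):
    for kk in'byr':
        A=[(c.round(1).tolist(),int(s[4])) for c,s in blobs(a,kk)[0]];B=[(c.round(1).tolist(),int(s[4])) for c,s in blobs(b,kk)[0]]
        print(n,kk,A,"->",B)
cv2.imwrite("pics/side_ab.png",p2[:,:,::-1])
E
```

```text
t 32.65 pos [0.5817 0.2497 0.1929] heading 0.37 open 0.0 F [-0.3 -0.5 -0. ] j [-27.0, 35.0, 4.0, 89.0, -4.0, 54.0, 69.0]
top [ 12  19 112] [0.6691 0.0314] local [144.3   1.7]
side [13 10 85] [ 0.6581 -0.0105] local [133.  -40.1]
207 localx 180 y 9..14 z [16, 20, 14]
208 localx 178 y -4..14 z [14, 20, 10, 22, 14]
209 localx 175 y -4..14 z [15, 11, 18]
210 localx 173 y -7..17 z [16, 14, 15, 14]
211 localx 170 y -7..17 z [19, 15, 16, 13, 14]
212 localx 166 y -4..14 z [15, 16, 27, 19, 16]
213 localx 162 y -5..14 z [15, 16, 16, 27, 32, 32, 27, 33]
214 localx 159 y -7..12 z [12, 26, 32, 29, 33, 33, 29, 26]
215 localx 156 y -10..9 z [22, 30, 31, 28, 31, 28, 29, 26]
216 localx 153 y -13..9 z [24, 31, 26, 27, 32, 29, 27, 31, 28]
217 localx 152 y 9..9 z [22]
218 localx 149 y -13..9 z [24, 24, 10, 15, 26, 23]
219 localx 146 y -12..9 z [39, 30, 29, 21, 13, 17, 17, 16]
220 localx 143 y -7..9 z [39, 36, 20, 20, 18, 21]
221 localx 140 y -10..11 z [32, 33, 37, 41, 20, 22, 18, 23]
222 localx 135 y -7..11 z [36, 37, 37, 36, 44, 36, 37, 39]
223 localx 132 y -10..11 z [31, 34, 37, 36, 39, 40, 39, 34, 35]
224 localx 130 y -10..9 z [35, 38, 40, 36, 34, 34, 30]
225 localx 128 y -10..6 z [36, 29, 34, 34, 34, 27]
top b [([633.7, 201.0], 67)] -> [([633.8, 200.6], 61)]
top y [([154.9, 251.1], 792), ([254.6, 294.8], 25), ([253.2, 310.8], 25)] -> [([135.4, 261.1], 372), ([254.6, 294.8], 25), ([253.4, 310.8], 26)]
top r [([478.5, 225.7], 259)] -> [([478.8, 225.5], 269)]
side b [([198.2, 66.5], 1682), ([155.3, 102.5], 14), ([160.0, 104.2], 15), ([277.8, 236.1], 147)] -> [([198.2, 66.5], 1684), ([155.3, 102.7], 15), ([160.0, 104.4], 18), ([277.8, 236.1], 148)]
side y [([242.7, 168.5], 785), ([247.1, 215.4], 21), ([231.0, 220.8], 50)] -> [([242.8, 168.5], 786), ([247.1, 215.4], 21), ([231.0, 220.8], 50)]
side r [([234.6, 50.8], 537), ([477.0, 373.8], 567)] -> [([234.3, 50.8], 547), ([477.0, 373.8], 575)]
```

View pics/top_ab.png

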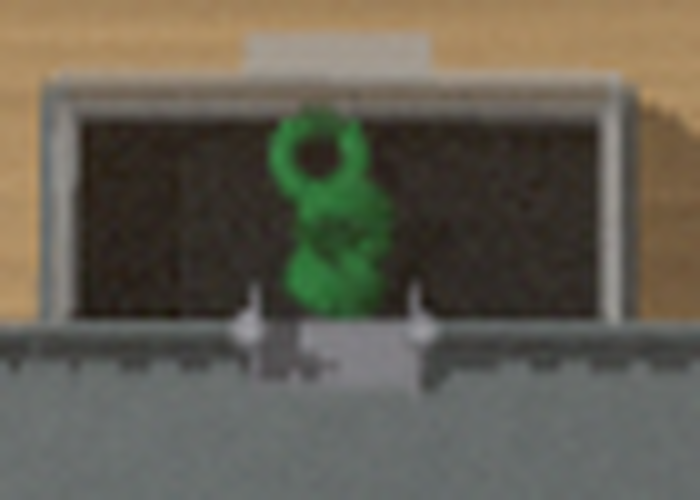

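View pics/side_ab.png

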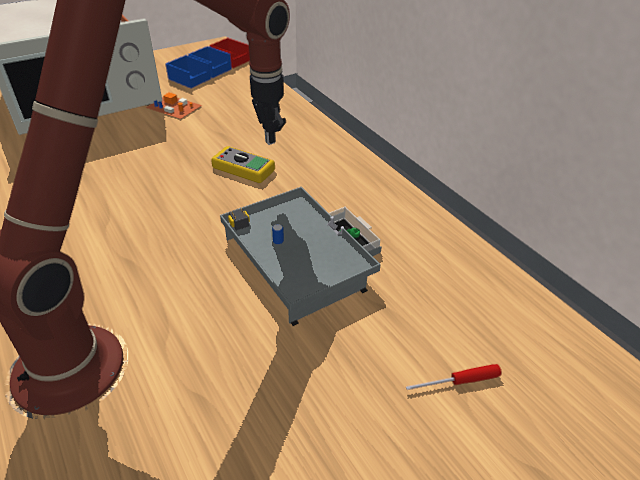

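```bash
python3 go.py 0.668 0.078 0.1 0
```

```text
t 32.85 pos [0.5816 0.2493 0.1921] heading 0.29 open 0.0003 F [ 0.2 -0.6 -0.2] j [-27.0, 35.0, 4.0, 89.0, -4.0, 54.0, 69.0]
units [-2.906  1.486 -1.388]
turn units 0.03
after turn: tool z units -1.439 tool x units -2.856
```

jog_arm(rows=[[0,-0.2,0,-0.3,0],[0,-0.5,0,-0.4,0],[0,-0.6,0,-0.4,0],[0,-0.6,0,-0.25,0],[0,-0.5,0.2,0,0],[0,-0.2,0.3,0,0],[0,0,0,0,0],[0,0,0,0,0]])

```text
time_s: 33.85
eef_pos: [0.6675, 0.0798, 0.1589]
orientation: [[0.007, 0.023, -1.0], [1.0, 0.024, 0.007], [0.025, -0.999, -0.023]]
contact_force: [0.8, 0.2, 0.9]
opening: 0.0002
```

```bash
python3 go.py 0.668 0.078 0.03 0
```

```text
t 33.85 pos [0.6675 0.0798 0.1589] heading -0.43 open 0.0002 F [0.8 0.2 0.9] j [-10.0, 40.0, 4.0, 84.0, -5.0, 54.0, 85.0]
units [-0.083  2.147  0.04 ]
turn units -0.04
after turn: tool z units -0.009 tool x units -0.03
```

jog_arm(rows=[[0,-0.03,0.4,0,0],[0,-0.03,0.5,0,0],[0,-0.02,0.45,0,0],[0,0,0.25,0,0],[0,0,0,0,0]])

```text
time_s: 34.48
eef_pos: [0.6735, 0.0842, 0.0661]
orientation: [[-0.0, 0.033, -0.999], [1.0, 0.03, 0.001], [0.03, -0.999, -0.033]]
contact_force: [1.2, 0.6, -0.8]
opening: -0.0001
```

```bash
python3 go.py 0.668 0.078 0.03 0
```

```text
t 34.48 pos [0.6735 0.0842 0.0661] heading -0.04 open -0.0001 F [ 1.2  0.6 -0.8] j [-10.0, 47.0, 3.0, 88.0, -5.0, 44.0, 86.0]
units [-0.121  0.595  0.112]
turn units -0.0
after turn: tool z units 0.092 tool x units -0.103
```

jog_arm(rows=[[0,-0.12,0,0.1,0],[0,0,0.25,0.02,0],[0,-0.01,0.25,0.02,0],[0,-0.01,0.08,0.01,0],[0,0,0,0,0]])

```text
time_s: 35.1
eef_pos: [0.667, 0.0767, 0.0312]
orientation: [[-0.001, 0.038, -0.999], [1.0, 0.03, 0.001], [0.03, -0.999, -0.038]]
contact_force: [-0.3, 0.8, -0.1]
opening: 0.0001
```

```bash
python3 go.py 0.668 0.045 0.03 0
```

```text
t 35.1 pos [0.667  0.0767 0.0312] heading -0.03 open 0.0001 F [-0.3  0.8 -0.1] j [-9.0, 49.0, 2.0, 90.0, -5.0, 39.0, 86.0]
units [-0.529  0.005 -0.017]
turn units -0.0
after turn: tool z units -0.017 tool x units -0.529
```

jog_arm(rows=[[0,-0.07,0,0,0],[0,-0.07,0,0,0],[0,-0.07,0,0,0],[0,-0.07,0,0,0],[0,-0.07,0,0,0],[0,-0.07,0,0,0],[0,0,0,0,0]])

```text
time_s: 35.98
eef_pos: [0.6681, 0.0489, 0.0316]
orientation: [[0.0, 0.041, -0.999], [1.0, 0.03, 0.002], [0.03, -0.999, -0.041]]
contact_force: [-0.4, -0.6, -0.4]
opening: -0.0002
```

```bash
python3 go.py 0.668 0.03 0.03 0;python3 - <<'E'
from h import *
p,d=ctrl.camera("side"); cv2.imwrite("pics/side_ac.png",cv2.resize(p[180:270,310:400],None,fx=6,fy=6,interpolation=cv2.INTER_CUBIC)[:,:,::-1])
E
```

```text
t 35.98 pos [0.6681 0.0489 0.0316] heading -0.09 open -0.0002 F [-0.4 -0.6 -0.4] j [-7.0, 49.0, 2.0, 91.0, -5.0, 38.0, 89.0]
units [-0.315  0.018  0.003]
turn units -0.01
after turn: tool z units 0.002 tool x units -0.314
```

View pics/side_ac.png

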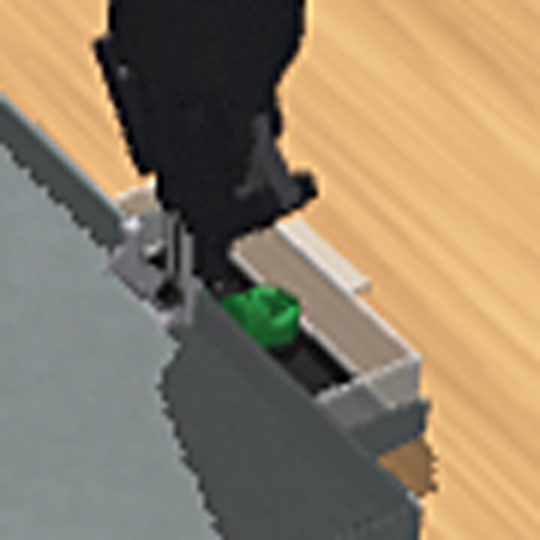

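jog_arm(rows=[[0,-0.06,0,0,0],[0,-0.06,0,0,0],[0,-0.06,0,0,0],[0,-0.06,0,0,0],[0,0,0,0,0]])

```text
time_s: 36.65
eef_pos: [0.668, 0.0342, 0.0311]
orientation: [[-0.001, 0.041, -0.999], [1.0, 0.03, 0.001], [0.03, -0.999, -0.041]]
contact_force: [-0.4, 0.3, 0.2]
opening: -0.0003
```

```bash
python3 go.py 0.668 0.02 0.03 0;python3 - <<'E'
from h import *
p,d=ctrl.camera("side"); cv2.imwrite("pics/side_ad.png",cv2.resize(p[180:270,310:400],None,fx=6,fy=6,interpolation=cv2.INTER_CUBIC)[:,:,::-1])
E
```

```text
t 36.65 pos [0.668  0.0342 0.0311] heading -0.04 open -0.0003 F [-0.4  0.3  0.2] j [-5.0, 49.0, 2.0, 91.0, -5.0, 38.0, 90.0]
units [-0.238  0.011  0.001]
turn units -0.0
after turn: tool z units 0.0 tool x units -0.237
```

View pics/side_ad.png

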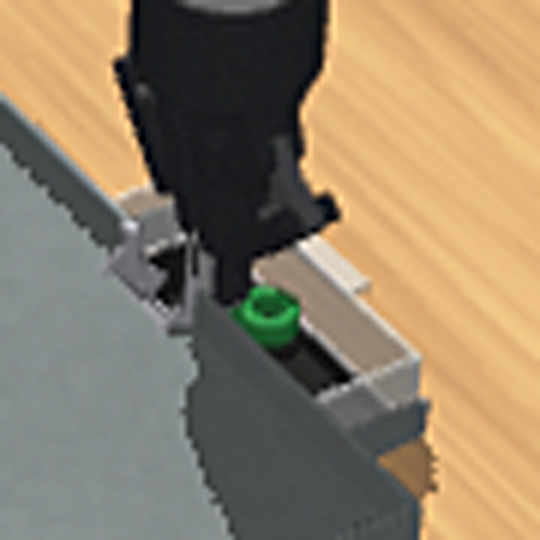

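jog_arm(rows=[[0,-0.06,0,0,0],[0,-0.06,0,0,0],[0,-0.06,0,0,0],[0,0,0,0,0],[0,0.1,0,0,0],[0,0.1,-0.05,0,0],[0,0,-0.4,0,0],[0,0,-0.6,0,0],[0,0,-0.6,0,0],[0,0,-0.6,0,0],[0,0.4,-0.2,0.3,0],[0,0.7,0,0.4,0],[0,0.8,0,0.4,0],[0,0.8,0,0.3,0],[0,0.6,0,0,0],[0,0,0,0,0],[0,0,0,0,0]])

```text
time_s: 38.83
eef_pos: [0.5733, 0.2436, 0.1893]
orientation: [[-0.01, 0.044, -0.999], [0.999, 0.037, -0.009], [0.037, -0.998, -0.045]]
contact_force: [0.1, -0.4, 0.3]
opening: -0.0003
```

```bash
python3 go.py; python3 look.py ae; python3 - <<'E'
from h import *
p,d=ctrl.camera("top"); cv2.imwrite("pics/top_ae2.png",cv2.resize(p[195:245,275:345],None,fx=10,fy=10,interpolation=cv2.INTER_CUBIC)[:,:,::-1])
p0=np.load("tray.npy"); c,s=np.cos(p0[2]),np.sin(p0[2]); R=np.array([[c,-s],[s,c]])
m=blobs(p,'g')[1]; ys,xs=np.nonzero(m); k=(xs>285)&(xs<335)&(ys>195)&(ys<235); ys,xs=ys[k],xs[k]
u,cal=und("top",np.c_[xs,ys]); P=(np.c_[u,np.ones(len(u))]*d[ys,xs][:,None])@cal['attitude'].T+cal['xyz']
L=(P[:,:2]-p0[:2])@R*1e3
for y in sorted(set(ys)):
    k=ys==y; print(y,"localx %.0f"%L[k,0].mean(),"y %.0f..%.0f"%(L[k,1].min(),L[k,1].max()),"z",(P[k,2]*1e3).round(0).astype(int).tolist())
p2,_=ctrl.camera("side")
for n,a,b in(("top",np.load("top0.npy"),p),("side",np.load("side0.npy"),p2)):
    for kk in'byr':
        A=[(c.round(1).tolist(),int(s[4])) for c,s in blobs(a,kk)[0]];B=[(c.round(1).tolist(),int(s[4])) for c,s in blobs(b,kk)[0]]
        print(n,kk,A,"->",B)
E
```

```text
t 38.83 pos [0.5733 0.2436 0.1893] heading 0.5 open -0.0003 F [ 0.1 -0.4  0.3] j [-27.0, 34.0, 4.0, 92.0, -4.0, 51.0, 69.0]
top [10  8 41] [0.6844 0.0344] local [159.7   4.7]
top [11 10 57] [0.6571 0.0273] local [132.4  -2.2]
side [12 10 82] [ 0.6583 -0.0116] local [133.2 -41.1]
207 localx 180 y 9..14 z [16, 18, 18]
208 localx 177 y -4..14 z [20, 14, 19, 18]
209 localx 175 y -4..14 z [19, 18, 11, 21]
210 localx 172 y -4..17 z [15, 18, 16]
211 localx 170 y -4..17 z [18, 14, 15, 14]
212 localx 96 y -17..14 z [15, 15, 17, 1247]
213 localx 164 y -4..14 z [15, 16, 15, 14, 15, 16, 16, 14]
214 localx 162 y -2..15 z [2, 15, 18, 17, 14, 8]
215 localx 161 y 4..9 z [6, 11, 3]
217 localx 150 y -7..3 z [28, 25, 25, 32, 29]
218 localx 147 y -10..6 z [26, 28, 30, 34, 27, 30, 29]
219 localx 145 y -13..9 z [15, 23, 30, 25, 29, 28, 27, 32, 33]
220 localx 142 y -13..6 z [27, 24, 25, 28, 30, 28, 29, 27]
221 localx 141 y -13..4 z [16, 13, 10, 28, 29, 28, 24]
223 localx 136 y -4..6 z [18, 22, 15, 15, 15]
224 localx 134 y -7..9 z [12, 17, 16, 19, 11, 16, 19]
225 localx 131 y -10..12 z [19, 16, 14, 9, 17, 17, 18]
226 localx 129 y 12..12 z [16]
top b [([633.7, 201.0], 67)] -> [([633.7, 201.2], 66)]
top y [([154.9, 251.1], 792), ([254.6, 294.8], 25), ([253.2, 310.8], 25)] -> [([137.2, 260.7], 399), ([254.6, 294.8], 25), ([253.2, 310.8], 25)]
top r [([478.5, 225.7], 259)] -> [([478.6, 225.9], 267)]
side b [([198.2, 66.5], 1682), ([155.3, 102.5], 14), ([160.0, 104.2], 15), ([277.8, 236.1], 147)] -> [([198.2, 66.5], 1685), ([155.4, 102.6], 14), ([160.0, 104.1], 15), ([277.8, 236.1], 148)]
side y [([242.7, 168.5], 785), ([247.1, 215.4], 21), ([231.0, 220.8], 50)] -> [([242.7, 168.5], 785), ([247.1, 215.4], 21), ([231.0, 220.8], 50)]
side r [([234.6, 50.8], 537), ([477.0, 373.8], 567)] -> [([232.5, 50.7], 486), ([476.8, 373.9], 569)]
```

View pics/top_ae2.png

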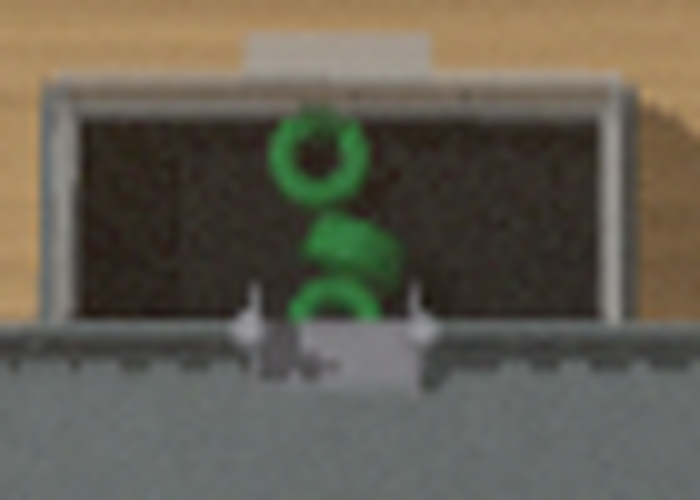

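View pics/both_ae.png

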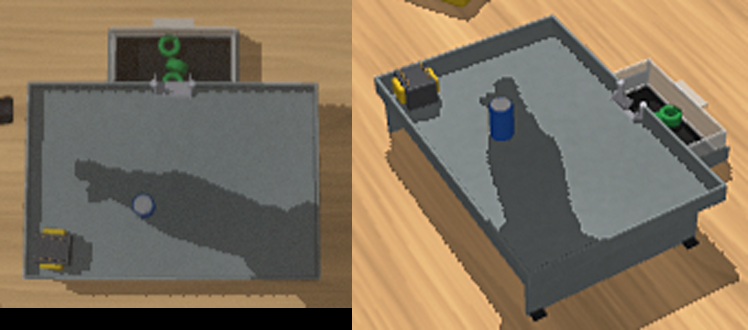

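jog_arm(rows=[[0,0,0,0,0],[0,0,0,0,0],[0,0,0,0,0],[0,0,0,0,0],[0,0,0,0,0],[0,0,0,0,0]])

```text
time_s: 39.78
eef_pos: [0.5746, 0.2399, 0.1891]
orientation: [[-0.004, 0.045, -0.999], [0.999, 0.036, -0.002], [0.036, -0.998, -0.045]]
contact_force: [-0.4, 0.2, -0.1]
opening: 0.0001
```

```bash
python3 look.py af; python3 go.py; python3 -c "
from rig import ctrl
print(ctrl.hand_in())"
```

```text
top [10  9 39] [0.6832 0.0346] local [158.5   4.8]
top [11 11 56] [0.6575 0.0274] local [132.8  -2.2]
side [12 10 81] [ 0.6584 -0.0114] local [133.3 -40.9]
t 39.88 pos [0.5747 0.2399 0.1891] heading 0.14 open 0.0 F [ 0.6 -0.1 -0.2] j [-27.0, 34.0, 4.0, 93.0, -4.0, 51.0, 69.0]
the job is handed in; nothing more can be done
None
```

All three green ring cores are in the clear drawer, and I handed the job in at about 39.9 s of the 61 s allowed. I swept them out one at a time with the fingertips open about 16 mm. The middle core went first, then the right one, then the left.

- **Order:** The first core was in the drawer in both pictures before I started the second. The second showed in the drawer in the side picture once pushed, and in the top picture before I started the third. Nothing was pinched or lifted.
- **Extra nudge:** The third core landed leaning on the second. I spread the pile inside the drawer with the shut fingertips, sliding only. My first try came to rest against something fixed, probably the lip, with about 4 N. I backed off and repeated it farther out, where it went freely.
- **Final drawer state:** Two cores lie flat on the drawer floor with their tops near 16 mm. One stands on its edge with its top near 30 mm, below the 40 mm rim. The cores did not move between looks about one second apart.
- **Other things:** In the last side and top pictures the transformer and screwdriver sit where they started. So do the capacitor and multimeter in the side picture. The arm partly hid the multimeter from the top camera, so that check rests on the side view alone.
- **Arm:** It is clear of everything, with no contact force beyond sensor noise.

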